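# Hook the blue ink tray out of the rack and put its pot back in it

## Robot

A 6-joint arm with a two-finger parallel gripper is mounted at the origin on the work surface; the furniture and walls round the work are solid. World frame = base frame: x ahead of the robot, y to its left, z up, the work surface at z = 0. Lengths are in mm, angles in rad, forces in N, time in s.
With the tool pointing down it reaches from about 300 to 875 mm from the base axis. Payload 6.4 kg.
Tool frame: the origin (TCP) lies on the centre line of the jaws, within the pads' length; the fingertips stand 11 mm ahead of it and the grasp point (between the pads) lies 8 mm behind it; y points along the fingers, z is the direction in which the jaws open and shut, and the axes are right-handed (so a half turn about y gives the same grasp; the last joint's range is limited). The gripper opens to 88 mm and grips with 3 to 60 N. Pads are 18 mm wide; open, the fingers measure 123 mm over their backs; the gripper's body (75 mm by 187 mm) begins 45 mm behind the grasp point.
Start: joints at [-1.516, 0.181, 1.607, -0, 1.354, -0.206], TCP at [148.281, -555.566, 249.714] pointing down, gripper open.
Joint ranges: [-2.99, 2.99], [-0.89, 2.07], [0.3, 2.58], [-1.14, 4.28], [0, 2.63], [-3.12, 3.12]. Speed limits (rad/s): [2.57, 2.57, 3.01, 3.14, 3.14, 3.14].

## Interface

Orientations are given as a unit quaternion [x, y, z, w].
In Python, from plant import env gives the robot as it stands.
- The arm moves only by the tool carry_out, never from a script. Its argument "commands" is a list of rows, each a list of 6 numbers: the shift along the tool's x, y, z in cm, then the turn, a rotation vector about the tool's x, y, z in rad. A call has 1 to 5 rows; each row shifts and turns the commanded pose from where the row before left it, along the tool's axes as they then stand; what a row does not reach is not made up. A row lasts 1/12 s, in which the tool goes at most 41.7 mm and 7.16 degrees, less where a joint would pass 70% of its speed; a pose out of reach is approached as far as the arm can. A call is refused whole if a number of a shift passes 4.17 or a number of a turn 0.125, either way. A call with a gripper value outside its range is refused whole. "claw" is the finger opening in cm, from 0 to 8.81, set as the call begins (left out, the last holds). The fingers move at their own pace and stop on an object; "squeeze" is the grip in N (left out, the last holds). Time passes only in rows, so rows that do not move let the fingers close. It gives the time, the measured TCP pose, the force and the opening at its end, in the units of the state.
- env.sense(): the state, without advancing time (a new reading comes with each control period).
- env.get_image(name): name is "scene" or "side" or "wrist"; returns (picture, depth): 480x640x3 uint8, red, green, blue; 480x640 float32, mm along the optical axis (not along the pixel's ray), 0 where there is no reading.
- env.get_calibration(name): a dict with "fovy" (degrees; the focal length in pixels is half the picture's height over the tangent of half this angle, whatever the lens; pixels are square), "cx", "cy" (the principal point, pixels), "position" and "rotation" of the camera in the world; the wrist camera has in their place "mount" (4x4, takes a point from camera to tool coordinates, whose origin is the TCP and whose axes are the tool frame's). Camera axes: x right, y down, z forward; pixel columns grow to the right and rows downward; lengths in mm; the calibration is good to about 2 mm. A picture is of the moment at which its call begins: read the wrist's pose just before it. get_calibration takes no time and is no camera call.
- env.sign_off(): hands the job in, once; it reports no verdict.
The state is a dict: "time_s": time; "joint_pos": joint angles; "joint_vel": joint speeds; "tau": joint torques, N m; "tcp_pos": TCP position; "orientation": TCP orientation; "force": force on the tool from outside, world axes, zero at the start; "torque": the same for the moment, N m; "finger_gap": opening from 0.0 (shut) to 1.0 (fully open).
Only numpy, scipy, OpenCV 4.12 (cv2) and the standard library are available. Lean on these libraries where they do the work, as an engineer would, in place of code of your own. Each camera call takes 0.05 s, during which the arm holds its last target.

## Task

Take the pull hook from its cradle, hook the blue tray by its ring and drag it straight out until the whole tray is clear of the rack, not more than a hand's breadth away. Lay the hook back in its cradle as it was, and set the blue-lidded ink pot that stands on the rack's cover upright in the blue tray without dropping it. Move the blue tray out only with the hook, and leave the red tray, its pot and everything else where they are.

Things in the scene. Friction and masses are not known exactly. Their poses are not given: they have to be found in the camera images.
- ink_rack: Fixed rack 175 deep (x), 175 wide (y), 105 high. Origin: middle of front edge, on the table; +x into the rack, trays come out to -x. No floor (trays stand on the table). Two lanes 80 wide, centred at y = +42.5 and -42.5, from x = 0 to 170, between guide rails 30 high. Posts 10 x 5 on the rails' ends carry a clear flat cover over it all, underside z = 100, top z = 105
- tray_blue: Blue open tray 76 (x) x 74 (y) x 18 high, about 0.3 kg, loose, in either lane of the rack (varies), parallel to the rack, its centre 85 to 118 behind the rack's front edge. Origin: centre of its underside; -x is its front with the ring. Walls 4 thick, floor 4 thick, inside 68 x 66
- tray_blue_ring (a point): Centre of the steel pull ring fixed flat (level) on the blue tray's front: 54 in front of the tray's centre (-x), 15 above the table; opening 27 in diameter, wire 5 thick. The same axes as the tray
- tray_red: Red tray, the same shape with the same ring, in the other lane; holds the red-lidded pot. Leave it
- pull_hook: Hand pull hook, 0.12 kg, lying level in its cradle. Origin: middle of wooden grip, on the rod's axis (62 above the table in the cradle). Grip 80 long (x), 20 wide (y), 24 high (z). Steel rod 8 thick from the grip along +x to x = 150, then straight down (-z) to a round tip 45 below the rod's axis. Flat tang 8 wide, z -4 to +12, back from the grip to x = -62
- hook_tang (a point): Rear end of the hook's tang, 62 behind the grip's middle (-x), on the rod's axis
- hook_cradle: Fixed cradle. Origin on the table below the grip's middle when the hook lies home; +x is the way the rod points. Foot plate 138 x 50 x 8; two forks 8 thick: at x = 62 for the rod, at x = -52 for the tang; slots 14 wide, floor at z = 58, flared at the top up to z = 81. The hook is lifted out and laid in straight from above
- pot_blue: Ink pot with a blue lid, 58 diameter, 64 high, 0.11 kg, standing loose on the rack's cover near its front. Origin: centre of its underside
- pot_red: Ink pot with a red lid, 58 diameter, 58 high, in the red tray. Origin: centre of its underside. Leave it
- pot_green: Ink pot with a green lid, 62 diameter, 64 high, standing on the table beside the way out. Origin: centre of its underside. Leave it
- pot_yellow: Ink pot with a yellow lid, 67 diameter, 58 high, standing on the table beside the way out. Origin: centre of its underside. Leave it
- wood_block: Timber block 42 x 75 x 30 high on the rear of the rack's cover. Origin: centre of its underside. Leave it
- spatula: Spatula 225 x 38 x 20 with wooden handle, lying on the table. Origin: centre of its underside. Leave it
Mind the look-alikes: they are no part of the job. What is meant by the pot_blue is not orange or pink, and is the smaller of those in its own colour.

How it is judged:
By the outcome, as a careful person would: the job done as asked, in the order asked, and still so for the second after the job is handed in, with the robot touching nothing.
It also fails if it takes over 72 s, if anything falls off the work surface, if the arm or the gripper's body presses on something with over 40 N, if the wrist force passes 120 N, or if a joint passes its speed limit or range.

## Working session

There is one attempt and no reset: what is moved stays moved. The work goes in short steps, Python scripts to look and compute and a tool call to move; the robot and the scene stay as the last step left them, time stands still between calls to the robot, and variables do not carry over. Pictures are saved under pics/ and viewed, and the job is handed in when it is done.

Besides the shell and the picture viewer there is one more tool, called after "Call:" as a command line: name --pt "numbers of a row" for each row, then --argument value for the rest. carry_out: Moves the arm, as the interface text tells. Its arguments: {"type":"object","properties":{"commands":{"type":"array","items":{"type":"array","items":{"type":"number"}}},"claw":{"type":"number"},"squeeze":{"type":"number"}},"required":["commands"]}

```bash
ls; mkdir -p pics
cat > h.py <<'E'
import numpy as np, cv2
from plant import env
from scipy.spatial.transform import Rotation as R
def K(c):
    f=240/np.tan(np.radians(c['fovy'])/2); return f,c['cx'],c['cy']
def grab(n,fn=None):
    s=env.sense(); im,d=env.get_image(n); c=env.get_calibration(n)
    if 'mount' in c:
        T=np.eye(4);T[:3,:3]=R.from_quat(s['orientation']).as_matrix();T[:3,3]=s['tcp_pos']
        T=T@np.array(c['mount'])
    else:
        T=np.eye(4);r=np.array(c['rotation']);T[:3,:3]=r if r.shape==(3,3) else R.from_quat(r).as_matrix();T[:3,3]=c['position']
    if fn: cv2.imwrite('pics/'+fn,im[:,:,::-1]); np.savez('pics/'+fn[:-4]+'.npz',im=im,d=d,T=T,k=np.array(K(c)))
    return im,d,T,K(c)
def load(fn):
    z=np.load('pics/'+fn+'.npz'); return z['im'],z['d'],z['T'],z['k']
def ray(T,k,u,v):
    f,cx,cy=k; r=T[:3,:3]@np.array([(u-cx)/f,(v-cy)/f,1.]); return T[:3,3],r
def onz(T,k,u,v,z):
    o,r=ray(T,k,u,v); return o+r*(z-o[2])/r[2]
def cloud(d,T,k):
    f,cx,cy=k; v,u=np.mgrid[:480,:640]; p=np.stack([(u-cx)/f*d,(v-cy)/f*d,d],-1); return p@T[:3,:3].T+T[:3,3]
def proj(T,k,p):
    q=T[:3,:3].T@(np.array(p)-T[:3,3]); return k[0]*q[0]/q[2]+k[1],k[0]*q[1]/q[2]+k[2]
E
python3 - <<'E'
from h import *
s=env.sense(); print(s)
for n in ['scene','side','wrist']:
    im,d,T,k=grab(n,n+'0.png'); print(n,T.round(3).tolist(),k,d[d>0].min(),d.max(),(d==0).mean(),env.get_calibration(n))
E
```

```text
pics
{'time_s': 0.0, 'joint_pos': array([-1.51629085e+00,  1.81537787e-01,  1.60797156e+00, -4.82992716e-06,
        1.35380827e+00, -2.06299733e-01]), 'joint_vel': array([-0.00020236,  0.00096777, -0.00237192, -0.00090626, -0.00089332,
        0.00045595]), 'tau': array([ 1.37010426e-03, -4.33859968e+01, -3.41848433e+01,  7.04071554e-02,
        3.87559820e-02, -1.23515078e-04]), 'tcp_pos': array([ 148.25621516, -555.0349029 ,  248.82956783]), 'orientation': array([-0.09190321,  0.70171111, -0.70049463,  0.09199237]), 'force': array([-0.41878597, -0.06470202,  0.35790596]), 'torque': array([ 0.00121159, -0.0041086 ,  0.03816202]), 'finger_gap': 1.0003741501851902}
scene [[-0.775, -0.473, 0.419, -90.492], [-0.631, 0.594, -0.499, 903.313], [-0.013, -0.651, -0.759, 1139.689], [0.0, 0.0, 0.0, 1.0]] (np.float64(437.76306817895335), 320.47114442628236, 235.0197007119055) 795.09174 3999.8408 0.004908854166666666 {'fovy': 57.466786935188544, 'cx': 320.47114442628236, 'cy': 235.0197007119055, 'position': array([ -90.49180125,  903.3130805 , 1139.68855242]), 'rotation': array([-0.3120779 ,  0
[... 462 characters left out ...]
24, -0.01039968, -0.51900693])}
wrist [[0.258, -0.928, -0.268, 217.727], [-0.966, -0.248, -0.071, -537.294], [-0.001, 0.277, -0.961, 383.706], [0.0, 0.0, 0.0, 1.0]] (np.float64(415.18278059284967), 321.9482052432508, 231.59283314301794) 54.76169 1305.0925 0.004091796875 {'fovy': 60.06086265721269, 'cx': 321.9482052432508, 'cy': 231.59283314301794, 'mount': array([[-5.28072783e-04,  9.60656175e-01,  2.77739869e-01,
        -7.17848361e+01],
       [-7.05080757e-04, -2.77740196e-01,  9.60655967e-01,
        -1.34783551e+02],
       [ 9.99999612e-01,  3.11467232e-04,  8.24007222e-04,
         5.17946806e-01],
       [ 0.00000000e+00,  0.00000000e+00,  0.00000000e+00,
         1.00000000e+00]])}
```

View pics/scene0.png

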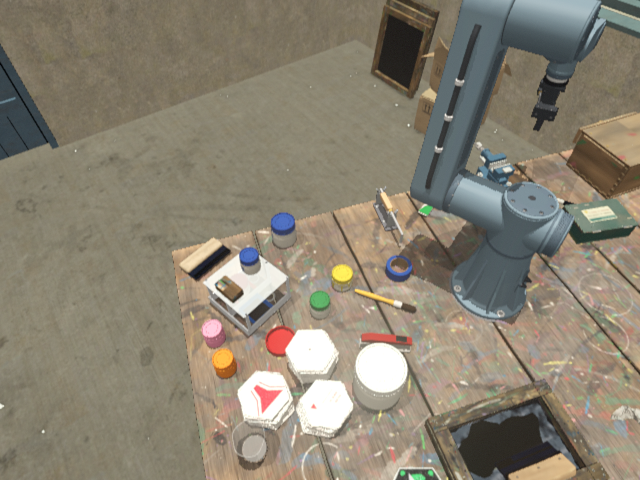

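View pics/side0.png

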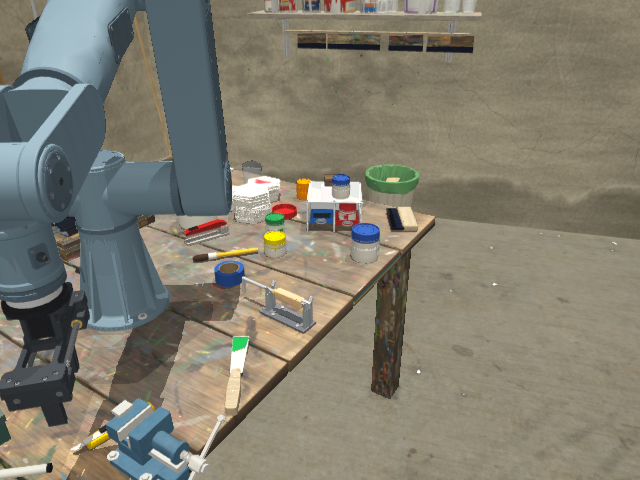

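View pics/wrist0.png

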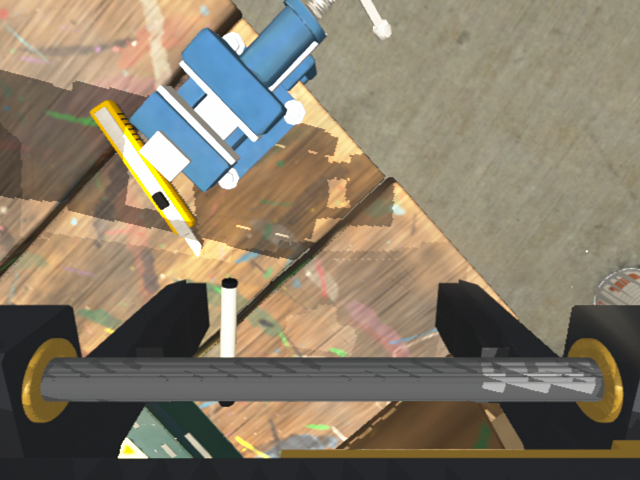

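Run:
```python
from h import *
im,d,T,k=load('scene0'); c=im[200:350,180:420]; cv2.imwrite('pics/sc_crop.png',cv2.resize(c,None,fx=3.3,fy=3.3,interpolation=2)[:,:,::-1])
P=cloud(d,T,k)
for u,v,n in [(250,255,'potblue lid'),(283,220,'bigblue'),(248,290,'cover'),(342,270,'yel'),(319,298,'grn'),(388,205,'hook?'),(227,287,'block'),(248,270,'')]: print(n,P[v,u].round(0))
im,d,T,k=load('side0'); c=im[160:340,180:440]; cv2.imwrite('pics/si_crop.png',cv2.resize(c,None,fx=3,fy=3,interpolation=2)[:,:,::-1])
P=cloud(d,T,k)
for u,v,n in [(341,178,'potblue lid'),(365,230,'bigblue'),(275,240,'yel'),(274,218,'grn'),(293,296,'hookgrip'),(230,285,'rodtip'),(320,218,'bluetray'),(348,216,'red')]: print(n,P[v,u].round(0))
```

```text
potblue lid [557. 444. 164.]
bigblue [631. 234.  81.]
cover [513. 508. 103.]
yel [367. 259.  56.]
grn [360. 380.  53.]
hook? [403. -44.  73.]
block [549. 548. 131.]
 [544. 472. 132.]
potblue lid [561. 443. 166.]
bigblue [623. 237.  89.]
yel [366. 237.  57.]
grn [353. 370.  63.]
hookgrip [433. -75.  75.]
rodtip [256.  82.   3.]
bluetray [496. 466.  17.]
red [587. 453.  30.]
```

View pics/sc_crop.png

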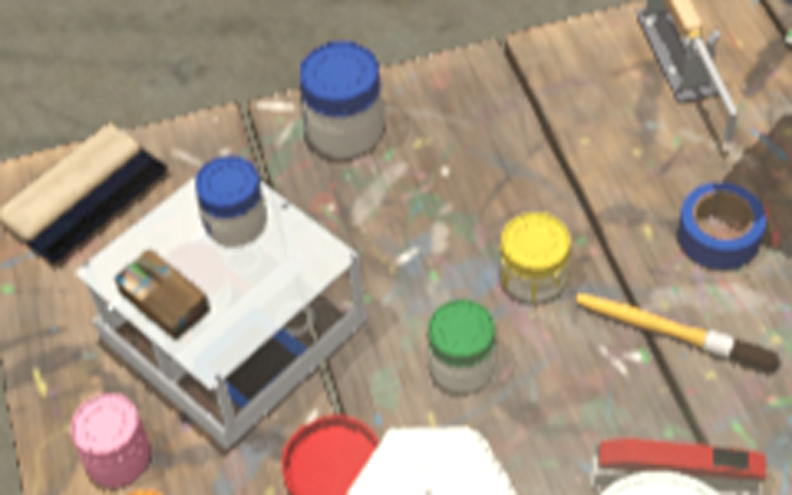

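View pics/si_crop.png

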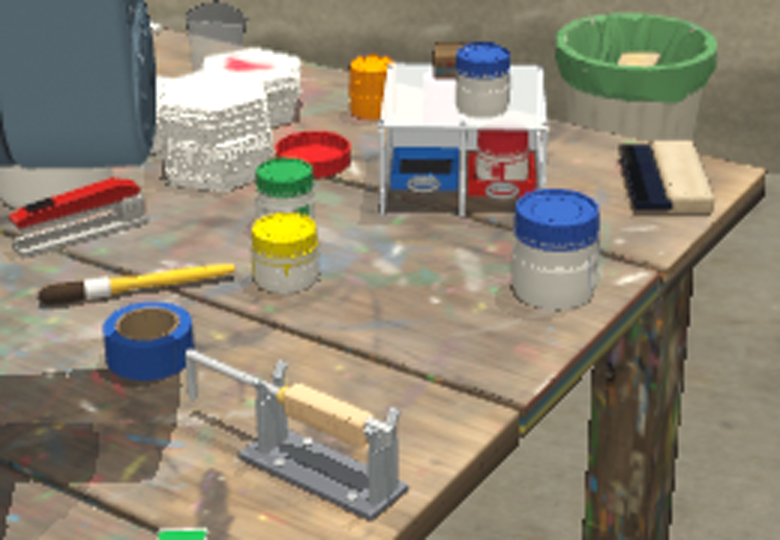

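Run:
```python
from h import *
for n in ['scene0','side0']:
    im,d,T,k=load(n); P=cloud(d,T,k); X,Y,Z=P[...,0],P[...,1],P[...,2]
    hsv=cv2.cvtColor(im,cv2.COLOR_RGB2HSV); w=(hsv[...,1]<40)&(hsv[...,2]>150)
    m=(abs(Z-104)<8)&(X>350)&(X<750)&(Y>350)&(Y<700)
    pts=P[m][:,:2].astype(np.float32); 
    print(n,m.sum(),pts.min(0),pts.max(0)); r=cv2.minAreaRect(pts); print(r,cv2.boxPoints(r).round(0).tolist())
    # cradle/hook
    m=(X>200)&(X<560)&(Y>-250)&(Y<150)&(Z>15)&(Z<110)
    if n=='side0': m&= (np.mgrid[:480,:640][1]>205)&(np.mgrid[:480,:640][0]>255)
    mm=m&(Z>50)&(Z<85); q=P[mm]; 
    c=q.mean(0); u,s,vt=np.linalg.svd(q[:,:2]-c[:2],full_matrices=False); t=(q[:,:2]-c[:2])@vt[0]
    print('hook',len(q),c,vt[0],s,t.min(),t.max())
    woody=mm&(hsv[...,1]>60)&(hsv[...,0]<30); q=P[woody]; c=q.mean(0);u,s,vt=np.linalg.svd(q[:,:2]-c[:2],full_matrices=False);t=(q[:,:2]-c[:2])@vt[0]; print('grip',len(q),c,vt[0],t.min(),t.max())
    for name,lo,hi,reg in [('blue',105,125,(480,400,650,520)),('bigblue',105,125,(560,180,720,300)),('yel',22,32,(300,180,450,330)),('grn',45,80,(280,310,450,450))]:
        mk=(hsv[...,0]>=lo)&(hsv[...,0]<=hi)&(hsv[...,1]>120)&(X>reg[0])&(Y>reg[1])&(X<reg[2])&(Y<reg[3])&(Z>40); q=P[mk]
        if len(q): 
            z=np.percentile(q[:,2],90); top=q[abs(q[:,2]-z)<3]; print(name,len(q),z,cv2.minEnclosingCircle(top[:,:2].astype(np.float32)))
```

```text
scene0 2226 [450.63364 399.9262 ] [632.38727 580.69415]
((542.268310546875, 489.1162414550781), (176.25001525878906, 180.5973358154297), 87.70156860351562) [[449.0, 405.0], [629.0, 397.0], [636.0, 574.0], [456.0, 581.0]]
hook 300 [399.11488755 -42.76269055  66.80734036] [-0.81217454  0.58341453] [996.35545926 125.53384583] -92.61164327918512 124.6481184318373
grip 143 [418.42886517 -56.1972431   69.06108809] [-0.82526467  0.56474615] -55.308477854375326 61.71516803315881
blue 238 167.9657770390947 ((559.0878295898438, 448.7336120605469), 27.54999542236328)
bigblue 335 89.71827891362618 ((623.3694458007812, 245.4916229248047), 39.67843246459961)
yel 328 56.890850627336114 ((361.2879333496094, 269.1689453125), 31.95772361755371)
grn 7 61.77648194492099 ((356.284912109375, 381.2862243652344), 21.797954559326172)
side0 888 [451.86545 389.98553] [630.789  584.4966]
((541.6548461914062, 486.7109069824219), (189.84713745117188, 174.5202178955078), 87.99888610839844) [[451.0, 395.0], [626.0, 389.0], [632.0, 579.0], [458.0, 585.0]]
hook 675 [410.27607537 -59.79923434  66.26064014] [ 0.80091222 -0.59878178] [1438.31577996  192.42711431] -142.4664786157805 75.52735585651068
grip 361 [420.07069844 -68.94127809  66.90092736] [ 0.79189104 -0.61066241] -61.012676860233405 51.84008619744888
blue 166 168.35114937062787 ((558.5245361328125, 443.95318603515625), 30.601903915405273)
bigblue 449 89.3605650430392 ((623.848876953125, 241.6592254638672), 41.962181091308594)
yel 273 57.30535561160711 ((362.1698913574219, 264.5574645996094), 35.324283599853516)
grn 185 62.775631851555 ((353.56591796875, 380.6749267578125), 33.163063049316406)
```

```bash
cat >> h.py <<'E'
def Rdown(a): # a = world angle (deg) of tool z
    a=np.radians(a); c,s=np.cos(a),np.sin(a)
    return np.array([[s,0,c],[-c,0,s],[0,-1,0]])  # columns x,y,z
def plan(p0,a0,p1,a1,n=None,dec=2,step=38.):
    p0=np.array(p0,float);p1=np.array(p1,float)
    if n is None: n=int(max(np.ceil(np.linalg.norm(p1-p0)/step),np.ceil(abs(a1-a0)/7.0),1))
    p=p0.copy(); a=a0; out=[]
    for i in range(n):
        tgt=p0+(p1-p0)*(i+1)/n; at=a0+(a1-a0)*(i+1)/n
        s=np.round(Rdown(a).T@(tgt-p)/10,dec); r=np.round(-np.radians(at-a),4)
        p=p+Rdown(a)@s*10; a=a-np.degrees(r); out.append([s[0],s[1],s[2],0,r,0])
    print('n',n,'end',p.round(1),round(a,2))
    for i in range(0,n,5): print([[float(x) for x in r] for r in out[i:i+5]])
def pose():
    s=env.sense(); M=R.from_quat(s['orientation']).as_matrix()
    a=np.degrees(np.arctan2(M[1,2],M[0,2])); print('t',round(s['time_s'],2),'p',s['tcp_pos'].round(1),'a',a.round(2),'ydir',M[:,1].round(4),'F',s['force'].round(1),'gap',round(s['finger_gap'],3),'q',np.degrees(s['joint_pos']).round(0)); return s['tcp_pos'],a
E
python3 - <<'E'
from h import *
p,a=pose()
print(R.from_quat(env.sense()['orientation']).as_matrix().round(4))
h=np.array([-.8,.6,0]); g=np.array([420,-65,62.])
M=np.array(env.get_calibration('wrist')['mount']);k=K(env.get_calibration('wrist'))
a1=53
for off,z in [(-60,250),(-100,250),(-100,300)]:
    T=np.eye(4);T[:3,:3]=Rdown(a1);T[:3,3]=g+h*off;T[2,3]=z;T=T@M
    print(off,z,[np.round(proj(T,k,g+h*t)) for t in (-62,-40,40,150)])
plan(p,a,[500,-125,250],53)
E
```

```text
t 0.15 p [ 148.2 -555.2  249. ] a -75.06 ydir [-1.0e-04  1.3e-03 -1.0e+00] F [ 0.5 -0.5 -0.2] gap 1.0 q [-87.  10.  92.   0.  78. -12.]
[[-9.662e-01 -1.000e-04  2.579e-01]
 [-2.579e-01  1.300e-03 -9.662e-01]
 [-3.000e-04 -1.000e+00 -1.300e-03]]
-60 250 [array([321., 208.]), array([321., 181.]), array([321.,  71.]), array([ 320., -108.])]
-100 250 [array([321., 157.]), array([321., 128.]), array([320.,  10.]), array([ 320., -184.])]
-100 300 [array([321., 151.]), array([321., 126.]), array([321.,  25.]), array([ 320., -138.])]
n 19 end [ 500. -125.  250.] 53.0
[[-2.37, -0.01, -1.71, 0.0, -0.1176, 0.0], [-2.56, -0.0, -1.42, 0.0, -0.1177, 0.0], [-2.71, -0.01, -1.11, 0.0, -0.1176, 0.0], [-2.81, -0.0, -0.78, 0.0, -0.1176, 0.0], [-2.89, -0.01, -0.45, 0.0, -0.1177, 0.0]]
[[-2.93, -0.0, -0.11, 0.0, -0.1176, 0.0], [-2.91, -0.01, 0.24, 0.0, -0.1176, 0.0], [-2.87, -0.0, 0.58, 0.0, -0.1177, 0.0], [-2.78, -0.01, 0.91, 0.0, -0.1176, 0.0], [-2.65, -0.0, 1.23, 0.0, -0.1176, 0.0]]
[[-2.49, -0.01, 1.53, 0.0, -0.1177, 0.0], [-2.3, -0.0, 1.81, 0.0, -0.1176, 0.0], [-2.06, -0.01, 2.08, 0.0, -0.1176, 0.0], [-1.81, -0.0, 2.29, 0.0, -0.1177, 0.0], [-1.52, -0.01, 2.5, 0.0, -0.1176, 0.0]]
[[-1.22, -0.0, 2.66, 0.0, -0.1176, 0.0], [-0.91, -0.01, 2.78, 0.0, -0.1177, 0.0], [-0.56, -0.0, 2.87, 0.0, -0.1176, 0.0], [-0.23, -0.01, 2.91, 0.0, -0.1176, 0.0]]
```

```bash
sed -i 's/dec=2,step/dec=1,step/; s/np.round(-np.radians(at-a),4)/np.round(-np.radians(at-a),3 if i==n-1 else 2)/' h.py
python3 - <<'E'
from h import *
p,a=pose()
plan(p,a,[420,-65,250],53)
E
```

```text
t 0.15 p [ 148.2 -555.2  249. ] a -75.06 ydir [-1.0e-04  1.3e-03 -1.0e+00] F [ 0.5 -0.5 -0.2] gap 1.0 q [-87.  10.  92.   0.  78. -12.]
n 19 end [419.9 -64.7 250. ] 53.0
[[-2.0, -0.0, -2.1, 0.0, -0.12, 0.0], [-2.3, -0.0, -1.9, 0.0, -0.12, 0.0], [-2.5, -0.0, -1.6, 0.0, -0.11, 0.0], [-2.7, -0.0, -1.2, 0.0, -0.12, 0.0], [-2.8, -0.0, -1.0, 0.0, -0.12, 0.0]]
[[-2.8, -0.0, -0.6, 0.0, -0.12, 0.0], [-3.0, -0.0, -0.3, 0.0, -0.11, 0.0], [-2.9, -0.0, 0.0, 0.0, -0.12, 0.0], [-3.0, -0.0, 0.4, 0.0, -0.12, 0.0], [-2.8, -0.1, 0.8, 0.0, -0.12, 0.0]]
[[-2.8, 0.0, 1.1, 0.0, -0.11, 0.0], [-2.6, 0.0, 1.3, 0.0, -0.12, 0.0], [-2.4, 0.0, 1.7, 0.0, -0.12, 0.0], [-2.2, 0.0, 2.0, 0.0, -0.12, 0.0], [-1.9, 0.0, 2.2, 0.0, -0.11, 0.0]]
[[-1.8, 0.0, 2.4, 0.0, -0.12, 0.0], [-1.4, 0.0, 2.6, 0.0, -0.12, 0.0], [-1.0, 0.0, 2.7, 0.0, -0.12, 0.0], [-0.8, 0.0, 2.9, 0.0, -0.115, 0.0]]
```

Candidates: blue-lidded pot on the cover (scene 250,260; side 341,185) vs the larger blue-lidded pot on the table (283,228), with orange (224,362) and pink (213,333) pots. The choice is the one on the cover: its lid top is at z≈168, r≈29, and the crop confirms it. The hook is at scene (388,210) / side (293,296), and the paint brush (385,300) and spatula are not it. Moving to look at the hook.

Call:
carry_out --pt "-2.0 0 -2.1 0 -0.12 0" --pt "-2.3 0 -1.9 0 -0.12 0" --pt "-2.5 0 -1.6 0 -0.11 0" --pt "-2.7 0 -1.2 0 -0.12 0" --pt "-2.8 0 -1.0 0 -0.12 0" --claw 8.8

```text
time_s: 0.57
tcp_pos: [220.6, -425.1, 249.4]
orientation: [-0.293, 0.643, -0.643, 0.294]
force: [0.0, -0.1, 1.0]
finger_gap: 0.996
```

Call:
carry_out --pt "-2.8 0 -0.6 0 -0.12 0" --pt "-3.0 0 -0.3 0 -0.11 0" --pt "-2.9 0 0 0 -0.12 0" --pt "-3.0 0 0.4 0 -0.12 0" --pt "-2.8 0 0.8 0 -0.12 0"

```text
time_s: 0.98
tcp_pos: [291.8, -296.1, 249.5]
orientation: [-0.468, 0.53, -0.53, 0.468]
force: [0.6, -0.5, -0.3]
finger_gap: 1.0
```

Call:
carry_out --pt "-2.8 0 1.1 0 -0.11 0" --pt "-2.6 0 1.3 0 -0.12 0" --pt "-2.4 0 1.7 0 -0.12 0" --pt "-2.2 0 2.0 0 -0.12 0" --pt "-1.9 0 2.2 0 -0.11 0"

```text
time_s: 1.4
tcp_pos: [363.5, -167.5, 249.7]
orientation: [-0.6, 0.374, -0.374, 0.6]
force: [-0.0, -1.6, -0.3]
finger_gap: 0.997
```

Call:
carry_out --pt "-1.8 0 2.4 0 -0.12 0" --pt "-1.4 0 2.6 0 -0.12 0" --pt "-1.0 0 2.7 0 -0.12 0" --pt "-0.8 0 2.9 0 -0.115 0" --pt "0 0 0 0 0 0"

```text
time_s: 1.82
tcp_pos: [421.1, -61.3, 249.6]
orientation: [-0.671, 0.221, -0.221, 0.672]
force: [-0.4, -0.7, 0.6]
finger_gap: 0.997
```

Run:
```python
from h import *
pose(); grab('wrist','w1.png');
```

```text
t 1.82 p [421.1 -61.3 249.6] a 53.56 ydir [ 6.0e-04  1.8e-03 -1.0e+00] F [-0.4 -0.7  0.6] gap 0.997 q [-24. -10. 112.   0.  77. -78.]
```

View pics/w1.png

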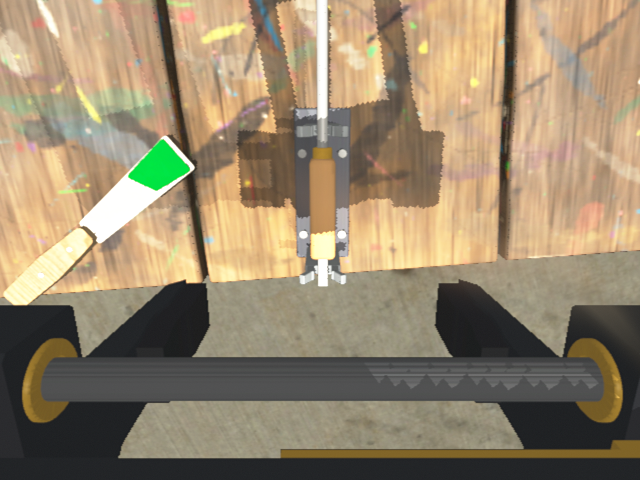

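Run:
```python
from h import *
im,d,T,k=load('w1')
hsv=cv2.cvtColor(im,cv2.COLOR_RGB2HSV)
print([ (v,[int(x) for x in np.where((hsv[v,300:345,1]<40)&(hsv[v,300:345,2]>150))[0]+300][:1],[int(x) for x in np.where((hsv[v,300:345,1]<40)&(hsv[v,300:345,2]>150))[0]+300][-1:]) for v in (5,30,60,90)])
for v in (165,180,200,220,240,250): 
    w=np.where((hsv[v,305:342,0]<25)&(hsv[v,305:342,1]>90))[0]+305; print(v,w.min(),w.max(), d[v,322])
for v in range(140,300,4): print(v,im[v,322],d[v,322].round(0),(T@np.array([(322-k[1])/k[0]*d[v,322],(v-k[2])/k[0]*d[v,322],d[v,322],1]))[:3].round(0))
```

```text
[(5, [316], [326]), (30, [317], [327]), (60, [317], [327]), (90, [317], [327])]
165 309 334 309.48334
180 309 334 312.87213
200 310 335 316.2829
220 310 334 322.09592
240 310 334 325.056
250 310 335 328.54373
140 [207 203 194] 312.0 [381. -31.  66.]
144 [142 140 134] 313.0 [383. -33.  65.]
148 [162 127  64] 310.0 [385. -35.  69.]
152 [176 137  53] 311.0 [388. -36.  69.]
156 [175 135  51] 312.0 [390. -38.  69.]
160 [176 133  86] 309.0 [392. -40.  72.]
164 [191 144  92] 308.0 [394. -41.  75.]
168 [193 145  92] 309.0 [397. -43.  74.]
172 [193 144  93] 310.0 [399. -45.  74.]
176 [190 142  93] 313.0 [402. -47.  73.]
180 [191 143  93] 313.0 [404. -49.  73.]
184 [192 145  95] 313.0 [406. -50.  74.]
188 [191 144  94] 313.0 [409. -52.  75.]
192 [193 145  95] 315.0 [411. -54.  74.]
196 [193 144  95] 316.0 [414. -56.  74.]
200 [193 145  95] 316.0 [416. -58.  74.]
204 [193 145  94] 316.0 [419. -59.  75.]
208 [195 146  95] 317.0 [421. -61.  75.]
212 [193 146  93] 320.0 [424. -63.  73.]
216 [193 144  94] 319.0 [426. -65.  74.]
220 [192 143  93] 322.0 [429. -67.  72.]
224 [191 143  92] 323.0 [432. -69.  73.]
228 [190 143  90] 323.0 [434. -71.  73.]
232 [219 159  99] 323.0 [437. -73.  74.]
236 [255 255 205] 324.0 [439. -74.  74.]
240 [255 255 209] 325.0 [442. -76.  74.]
244 [255 255 208] 326.0 [445. -78.  74.]
248 [255 255 209] 327.0 [447. -80.  74.]
252 [255 255 207] 329.0 [450. -83.  73.]
256 [255 255 206] 329.0 [453. -84.  74.]
260 [255 255 255] 331.0 [456. -87.  73.]
264 [255 255 255] 331.0 [458. -88.  74.]
268 [255 255 255] 333.0 [461. -91.  73.]
272 [255 255 255] 332.0 [463. -92.  75.]
276 [255 255 255] 334.0 [466. -95.  73.]
280 [255 255 255] 336.0 [469. -97.  73.]
284 [255 255 255] 336.0 [472. -99.  73.]
288 [157 151 128] 1240.0 [ 772. -318. -760.]
292 [161 153 130] 1244.0 [ 783. -326. -761.]
296 [158 150 129] 1248.0 [ 793. -334. -761.]
```

Run:
```python
from h import *
im,d,T,k=load('w1')
a=onz(T,k,321.2,5,65);b=onz(T,k,322.3,250,74);c=onz(T,k,322.7,286,74);e=onz(T,k,321.7,160,74);f=onz(T,k,322.4,259,74)
print(a,b,c,e,f,(e+f)/2); dd=a-c; print(np.degrees(np.arctan2(dd[1],dd[0])))
an=np.arctan2(dd[1],dd[0]); print('g from tang',c[:2]+62*np.array([np.cos(an),np.sin(an)]))
```

```text
[306.86994711  22.46595328  65.        ] [448.71501117 -81.16867445  74.        ] [473.62167947 -99.12600416  74.        ] [391.82307966 -39.78489693  74.        ] [454.82245662 -85.5720499   74.        ] [423.32276814 -62.67847342  74.        ]
143.90123315062777
g from tang [423.52552046 -62.59690819]
```

Run:
```python
from h import *
p,a=pose(); plan(p,a,[427.4,-65.5,100],53.9,n=4); plan([427.4,-65.5,100],53.9,[427.4,-65.5,54],53.9,n=2)
```

```text
t 1.87 p [420.3 -63.1 249.5] a 53.26 ydir [-4.e-04  5.e-04 -1.e+00] F [ 0.6  0.6 -0.2] gap 0.999 q [-25. -10. 112.   0.  77. -78.]
n 4 end [427.1 -65.6  99.5] 53.9
[[0.2, 3.7, 0.1, 0.0, -0.0, 0.0], [0.2, 3.8, 0.0, 0.0, -0.01, 0.0], [0.1, 3.7, 0.1, 0.0, 0.0, 0.0], [0.2, 3.8, 0.0, 0.0, -0.001, 0.0]]
n 2 end [427.4 -65.5  54. ] 53.9
[[0.0, 2.3, 0.0, 0.0, -0.0, 0.0], [0.0, 2.3, 0.0, 0.0, -0.0, 0.0]]
```

Call:
carry_out --pt "0.2 3.7 0.1 0 0 0" --pt "0.2 3.8 0.1 0 -0.016 0" --pt "0.1 3.7 0.1 0 0 0" --pt "0.2 3.8 0 0 0 0" --pt "0 0 0 0 0 0"

```text
time_s: 2.28
tcp_pos: [421.8, -65.7, 93.0]
orientation: [-0.672, 0.225, -0.215, 0.672]
force: [-1.2, 0.8, -1.4]
finger_gap: 1.004
```

Run:
```python
from h import *
p,a=pose();im,d,T,k=grab('wrist','w2.png');p,a=pose(); plan(p,a,[427.4,-65.5,54],53.9,n=2)
```

```text
t 2.28 p [421.8 -65.7  93. ] a 53.74 ydir [-0.0128  0.0055 -0.9999] F [-1.2  0.8 -1.4] gap 1.004 q [-25.   4. 119.  -0.  57. -79.]
t 2.33 p [423.8 -66.4  96.5] a 53.77 ydir [-0.009   0.0039 -1.    ] F [0.3 1.  0.4] gap 0.999 q [-25.   4. 119.  -0.  57. -79.]
n 2 end [427.1 -65.1  54.5] 53.88
[[0.1, 2.1, 0.1, 0.0, -0.0, 0.0], [0.1, 2.1, 0.2, 0.0, -0.002, 0.0]]
```

View pics/w2.png

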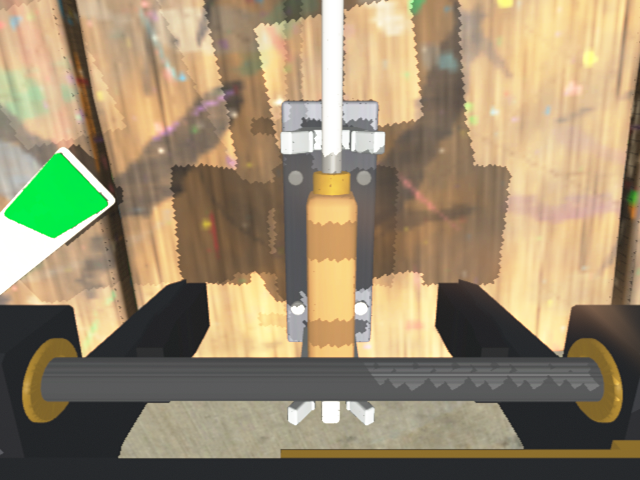

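Call:
carry_out --pt "0 2.3 0 0 0 0" --pt "0 2.3 0 0 0 0" --pt "0 0 0 0 0 0" --pt "0 0 0 0 0 0" --pt "0 0 0 0 0 0"

```text
time_s: 2.75
tcp_pos: [428.8, -67.9, 56.2]
orientation: [0.672, -0.218, 0.22, -0.672]
force: [0.7, 0.2, -0.4]
finger_gap: 0.995
```

Run:
```python
from h import *
p,a=pose();im,d,T,k=grab('wrist','w3.png')
a_=[]
for v,z in((10,66),(100,66),(200,74),(300,74)): print([proj(T,k,[423.4+t*-.808,-62.6+t*.589,z]) for t in (-5,)])
```

```text
t 2.75 p [428.8 -67.9  56.2] a 53.88 ydir [ 0.0031 -0.0015 -1.    ] F [ 0.7  0.2 -0.4] gap 0.995 q [-25.   9. 120.  -0.  51. -79.]
[(np.float64(325.3632459391213), np.float64(324.00861490830425))]
[(np.float64(325.3632459391213), np.float64(324.00861490830425))]
[(np.float64(325.5630081038647), np.float64(336.5223675442407))]
[(np.float64(325.5630081038647), np.float64(336.5223675442407))]
```

View pics/w3.png

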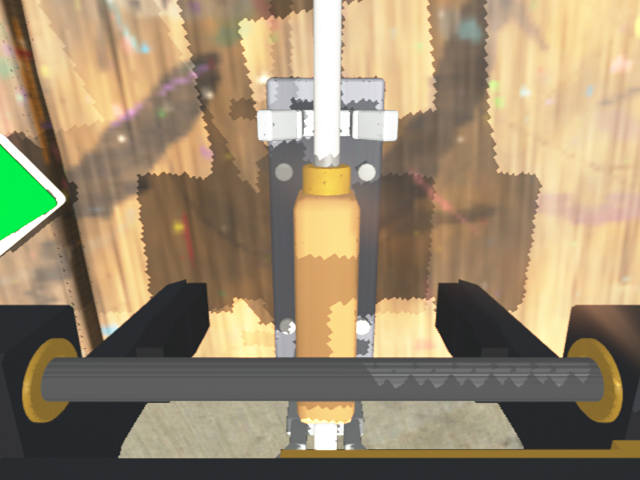

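Call:
carry_out --pt "0 0.2 0.15 0 0 0" --pt "0 0 0 0 0 0" --pt "0 0 0 0 0 0"

```text
time_s: 3.05
tcp_pos: [428.7, -65.8, 52.5]
orientation: [0.672, -0.218, 0.219, -0.672]
force: [-0.4, -0.3, -1.1]
finger_gap: 0.999
```

Call:
carry_out --pt "0 0 0 0 0 0" --pt "0 0 0 0 0 0" --pt "0 0 0 0 0 0" --pt "0 0 0 0 0 0" --pt "0 0 0 0 0 0" --claw 0 --squeeze 45

```text
time_s: 3.47
tcp_pos: [428.2, -65.6, 51.7]
orientation: [-0.672, 0.219, -0.219, 0.672]
force: [-0.5, 0.1, -0.0]
finger_gap: 0.642
```

Call:
carry_out --pt "0 0 0 0 0 0" --pt "0 0 0 0 0 0" --pt "0 0 0 0 0 0" --pt "0 0 0 0 0 0" --pt "0 0 0 0 0 0"

```text
time_s: 3.88
tcp_pos: [428.2, -65.6, 51.7]
orientation: [0.672, -0.219, 0.219, -0.672]
force: [-0.5, -0.2, 0.0]
finger_gap: 0.267
```

Run:
```python
from h import *
p,a=pose();im,d,T,k=grab('wrist','w4.png')
```

```text
t 3.88 p [428.2 -65.6  51.7] a 53.92 ydir [-1.e-04  0.e+00 -1.e+00] F [-0.5 -0.2  0. ] gap 0.267 q [-24.  10. 120.  -0.  51. -78.]
```

View pics/w4.png

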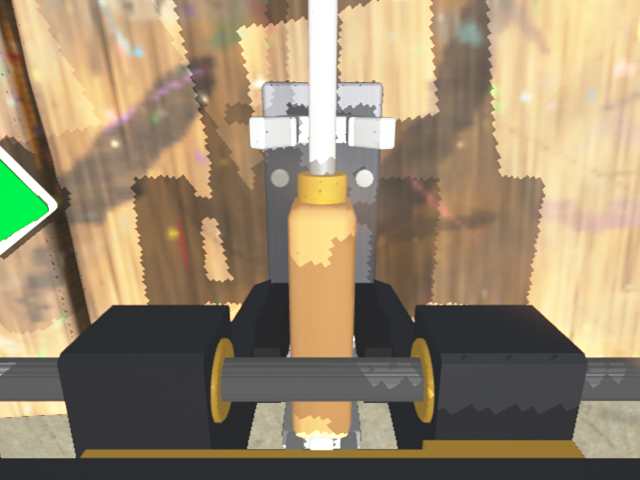

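Call:
carry_out --pt "0 0 0 0 0 0" --pt "0 0 0 0 0 0" --pt "0 0 0 0 0 0"

```text
time_s: 4.18
tcp_pos: [428.2, -65.7, 51.7]
orientation: [0.672, -0.219, 0.219, -0.672]
force: [-0.1, -0.6, -0.6]
finger_gap: 0.219
```

Call:
carry_out --pt "0 0 0 0 0 0" --pt "0 -1.0 0 0 0 0" --pt "0 -2.0 0 0 0 0" --pt "0 -3.0 0 0 0 0" --pt "0 -3.0 0 0 0 0"

```text
time_s: 4.6
tcp_pos: [427.3, -65.2, 142.6]
orientation: [-0.672, 0.22, -0.218, 0.672]
force: [1.1, -0.6, -1.1]
finger_gap: 0.217
```

Run:
```python
from h import *
p,a=pose();im,d,T,k=grab('wrist','w5.png')
grab('side','s5.png');grab('scene','c5.png');pose()
im=load('s5')[0]; cv2.imwrite('pics/s5c.png',cv2.resize(im[150:340,180:440],None,fx=3,fy=3,interpolation=2)[:,:,::-1])
```

```text
t 4.6 p [427.3 -65.2 142.6] a 53.91 ydir [-0.0022  0.001  -1.    ] F [ 1.1 -0.6 -1.1] gap 0.217 q [-24.  -1. 117.   0.  63. -78.]
t 4.75 p [430.  -66.4 144.5] a 53.93 ydir [ 0.0055 -0.0025 -1.    ] F [ 1.   0.1 -1.3] gap 0.222 q [-24.  -1. 117.   0.  63. -78.]
```

View pics/s5c.png

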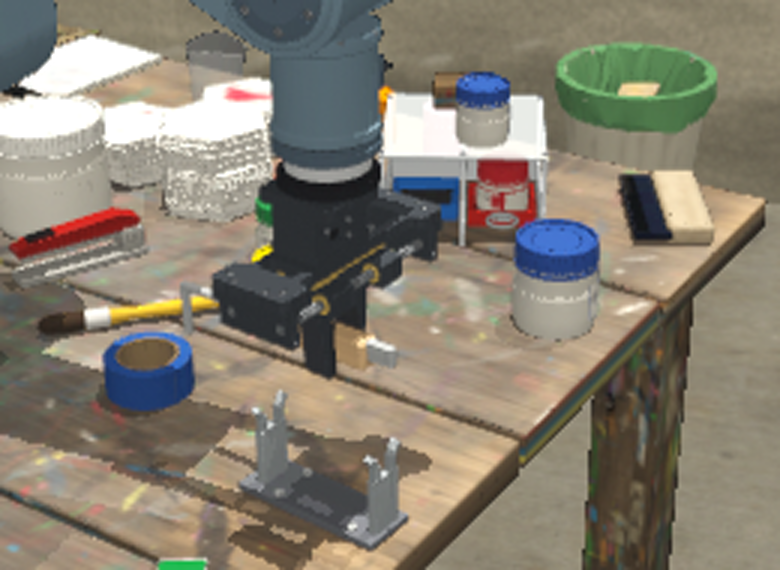

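View pics/w5.png

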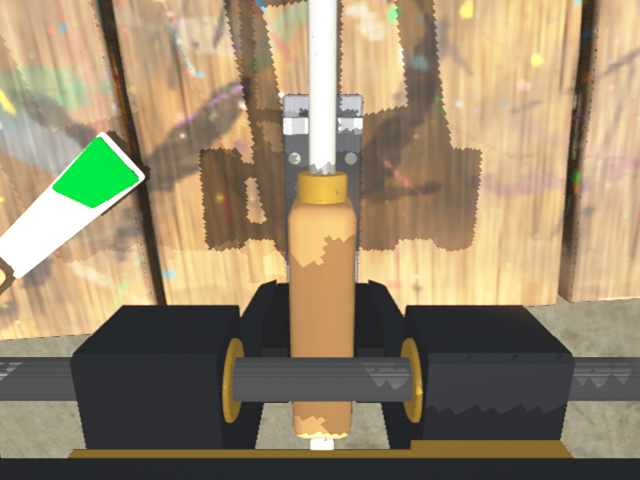

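Run:
```python
from h import *
im,d,T,k=load('side0'); cv2.imwrite('pics/si_rack.png',cv2.resize(im[165:240,295:375],None,fx=8,fy=8,interpolation=2)[:,:,::-1])
c=env.get_calibration('wrist');M=np.array(c['mount']);k=K(c)
pts={'ring':(493,450,15),'fl':(451,404,0),'fr':(626,397,0),'flt':(451,404,105),'frt':(626,397,105),'tip':None}
for tilt in (30,40,50):
  for p in [(550,180,250),(550,200,200),(550,130,250)]:
    T=np.eye(4);Rm=Rdown(-2.2)@R.from_rotvec([0,0,np.radians(tilt)]).as_matrix();T[:3,:3]=Rm;T[:3,3]=p
    T2=T@M
    hook=(T@np.array([-155.6,-10.3,0,1]))[:3]
    print(tilt,p,'ydir',Rm[:,1].round(2),'hook corner',hook.round(0),{n:np.round(proj(T2,k,q if q else hook)).tolist() for n,q in pts.items()})
```

```text
30 (550, 180, 250) ydir [ 0.02  0.5  -0.87] hook corner [555. 310. 337.] {'ring': [259.0, 69.0], 'fl': [222.0, 117.0], 'fr': [385.0, 117.0], 'flt': [192.0, 52.0], 'frt': [404.0, 52.0], 'tip': [323.0, -270.0]}
30 (550, 200, 200) ydir [ 0.02  0.5  -0.87] hook corner [555. 330. 287.] {'ring': [251.0, 54.0], 'fl': [209.0, 109.0], 'fr': [395.0, 109.0], 'flt': [169.0, 29.0], 'frt': [421.0, 30.0], 'tip': [323.0, -270.0]}
30 (550, 130, 250) ydir [ 0.02  0.5  -0.87] hook corner [555. 260. 337.] {'ring': [259.0, 29.0], 'fl': [223.0, 75.0], 'fr': [382.0, 76.0], 'flt': [194.0, 1.0], 'frt': [399.0, 1.0], 'tip': [323.0, -270.0]}
40 (550, 180, 250) ydir [ 0.02  0.64 -0.77] hook corner [554. 292. 358.] {'ring': [263.0, 127.0], 'fl': [227.0, 170.0], 'fr': [382.0, 170.0], 'flt': [202.0, 106.0], 'frt': [398.0, 106.0], 'tip': [323.0, -270.0]}
40 (550, 200, 200) ydir [ 0.02  0.64 -0.77] hook corner [554. 312. 308.] {'ring': [256.0, 111.0], 'fl': [215.0, 160.0], 'fr': [391.0, 160.0], 'flt': [182.0, 82.0], 'frt': [412.0, 83.0], 'tip': [323.0, -270.0]}
40 (550, 130, 250) ydir [ 0.02  0.64 -0.77] hook corner [554. 242. 358.] {'ring': [264.0, 93.0], 'fl': [229.0, 133.0], 'fr': [378.0, 134.0], 'flt': [206.0, 64.0], 'frt': [392.0, 64.0], 'tip': [323.0, -270.0]}
50 (550, 180, 250) ydir [ 0.03  0.77 -0.64] hook corner [554. 272. 376.] {'ring': [266.0, 180.0], 'fl': [229.0, 220.0], 'fr': [381.0, 221.0], 'flt': [208.0, 156.0], 'frt': [394.0, 156.0], 'tip': [323.0, -270.0]}
50 (550, 200, 200) ydir [ 0.03  0.77 -0.64] hook corner [554. 292. 326.] {'ring': [260.0, 164.0], 'fl': [218.0, 208.0], 'fr': [389.0, 208.0], 'flt': [192.0, 130.0], 'frt': [406.0, 131.0], 'tip': [323.0, -270.0]}
50 (550, 130, 250) ydir [ 0.03  0.77 -0.64] hook corner [554. 222. 376.] {'ring': [267.0, 150.0], 'fl': [233.0, 187.0], 'fr': [376.0, 187.0], 'flt': [214.0, 120.0], 'frt': [387.0, 120.0], 'tip': [323.0, -270.0]}
```

View pics/si_rack.png

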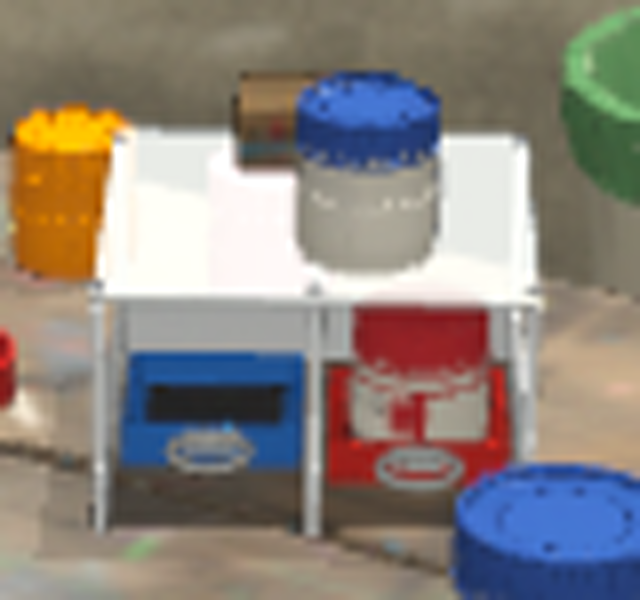

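Run:
```python
from h import *
im,d,T,k=load('side0'); P=cloud(d,T,k)
def px(cu,cv): return 295+(cu+.5)/8-.5,165+(cv+.5)/8-.5
for n,cu,cv,z in [('ring',211,451,17),('ringL',168,450,15),('ringR',256,450,15),('ringtop',211,430,17.5),('ringbot',211,473,15),('rring',421,467,17),('postL',100,532,0),('postM',314,532,0),('coverL',98,293,102),('coverM',314,297,102),('coverR',536,300,102),('trayfrontL',122,467,0),('trayfrontR',300,470,0),('fronttopL',128,415,18),('backtopL',135,353,18),('backtopR',305,353,18),('frontinner',213,424,18)]:
    u,v=px(cu,cv); print(n,round(u,1),round(v,1),onz(T,k,u,v,z).round(1),P[int(round(v)),int(round(u))].round(1))
im,d,T,k=load('scene0'); cv2.imwrite('pics/sc_rack.png',cv2.resize(im[245:335,200:295],None,fx=7,fy=6.6,interpolation=2)[:,:,::-1])
```

```text
ring 320.9 220.9 [498.6 443.9  17. ] [498.9 461.9   8.1]
ringL 315.6 220.8 [481. 449.  15.] [482.5 440.9  18.3]
ringR 326.6 220.8 [517.  448.9  15. ] [518.8 470.3   3.9]
ringtop 320.9 218.3 [498.6 462.7  17.5] [498.8 462.3  18.8]
ringbot 320.9 223.7 [498.6 427.7  15. ] [498.8 450.3   2.7]
rring 347.2 222.9 [583.3 428.8  17. ] [583.8 447.3   7.7]
postL 307.1 231.1 [454.  404.7   0. ] [453.7 409.5  -2.2]
postM 333.8 231.1 [539.8 404.5   0. ] [540.3 401.    2. ]
coverL 306.8 201.2 [454.4 410.2 102. ] [455.1 405.1 104.9]
coverM 333.8 201.7 [538.6 405.9 102. ] [539.2 406.4 100.7]
coverR 361.6 202.1 [624.7 402.5 102. ] [625.5 397.2 104.6]
trayfrontL 309.8 222.9 [461.8 463.9   0. ] [462.5 461.7   0.9]
trayfrontR 332.1 223.3 [535.4 460.9   0. ] [535.3 465.1  -0.9]
fronttopL 310.6 216.4 [464.3 476.1  18. ] [465.7 478.2  18.6]
backtopL 311.4 208.7 [466.3 537.9  18. ] [464.7 542.   15. ]
backtopR 332.7 208.7 [538.9 537.6  18. ] [536.3 404.5  77.6]
frontinner 321.2 217.6 [499.5 467.3  18. ] [498.8 462.3  18.8]
```

View pics/sc_rack.png

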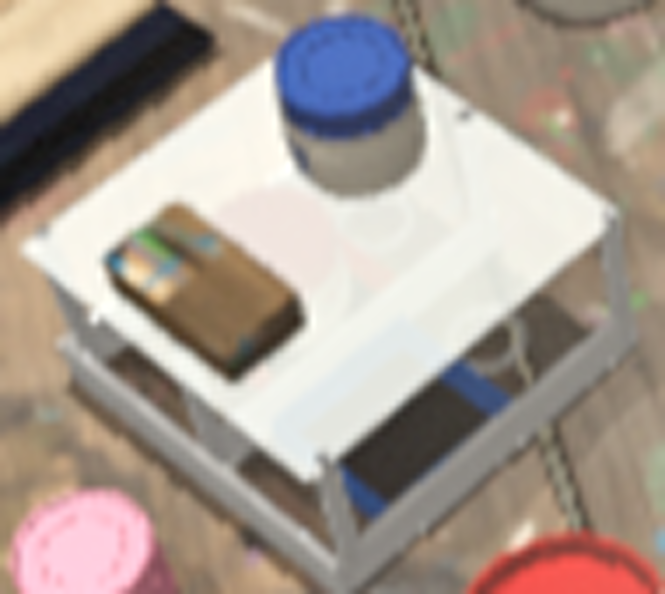

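Run:
```python
from h import *
im,d,T,k=load('scene0')
for n,cu,cv,z in [('ringc',490,345,15),('R',525,340,15),('frontwall top R',507,398,18),('frontwallouter@ringR?',508,395,18),('coverFrontR',612,212,105),('coverFrontL',318,475,105),('coverbackR',25,243,105),('coverbackL',270,60,105)]:
    u=200+(cu+.5)/7-.5; v=245+(cv+.5)/6.6-.5; print(n,onz(T,k,u,v,z).round(1))
for n,p in [('ring',(498.8,446,15)),('traycorner',(498.8-37,462,18))]:
    u,v=proj(T,k,p); print(n,(u-200)*7,(v-245)*6.6)
```

```text
ringc [494.8 451.4  15. ]
R [484.8 440.   15. ]
frontwall top R [468.2 468.6  18. ]
frontwallouter@ringR? [469.  467.1  18. ]
coverFrontR [455.8 406.4 105. ]
coverFrontL [456.7 574.4 105. ]
coverbackR [632.9 568.9 105. ]
coverbackL [627.7 435.6 105. ]
ring 488.97407126356063 329.74538071818796
traycorner 525.6103845445243 393.10342339245216
```

Run:
```python
from h import *
p,a=pose()
plan([428.2,-65.6,141.7],53.92,[486.5,102,120],-2,n=10)
```

```text
t 4.75 p [430.  -66.4 144.5] a 53.93 ydir [ 0.0055 -0.0025 -1.    ] F [ 1.   0.1 -1.3] gap 0.222 q [-24.  -1. 117.   0.  63. -78.]
n 10 end [486.1 101.6 119.7] -2.0
[[-0.5, 0.2, 1.7, 0.0, 0.1, 0.0], [-0.7, 0.2, 1.6, 0.0, 0.1, 0.0], [-0.8, 0.3, 1.6, 0.0, 0.09, 0.0], [-1.0, 0.2, 1.5, 0.0, 0.1, 0.0], [-1.1, 0.2, 1.3, 0.0, 0.1, 0.0]]
[[-1.3, 0.2, 1.3, 0.0, 0.1, 0.0], [-1.4, 0.2, 1.1, 0.0, 0.09, 0.0], [-1.4, 0.2, 1.0, 0.0, 0.1, 0.0], [-1.6, 0.3, 0.9, 0.0, 0.1, 0.0], [-1.6, 0.2, 0.6, 0.0, 0.096, 0.0]]
```

Call:
carry_out --pt "-0.5 0.2 1.7 0 0.1 0" --pt "-0.7 0.2 1.6 0 0.1 0" --pt "-0.8 0.3 1.6 0 0.09 0" --pt "-1.0 0.2 1.5 0 0.1 0" --pt "-1.1 0.2 1.3 0 0.1 0"

```text
time_s: 5.17
tcp_pos: [456.3, 18.6, 129.2]
orientation: [0.598, -0.378, 0.376, -0.598]
force: [0.4, 0.8, -0.4]
finger_gap: 0.224
```

Call:
carry_out --pt "-1.3 0.2 1.3 0 0.1 0" --pt "-1.4 0.2 1.1 0 0.09 0" --pt "-1.4 0.2 1.0 0 0.1 0" --pt "-1.6 0.3 0.9 0 0.1 0" --pt "-1.6 0.2 0.6 0 0.096 0"

```text
time_s: 5.58
tcp_pos: [485.2, 102.4, 118.0]
orientation: [-0.491, 0.511, -0.509, 0.489]
force: [-0.5, 0.3, -0.9]
finger_gap: 0.217
```

Call:
carry_out --pt "0 1.7 0 0 0 0" --pt "0 1.8 0 0 0 0" --pt "0 1.7 0 0 0 0" --pt "0 0 0 0 0 0" --pt "0 0 0 0 0 0"

```text
time_s: 6.0
tcp_pos: [484.3, 101.6, 66.0]
orientation: [-0.492, 0.51, -0.507, 0.49]
force: [0.2, 0.2, -1.0]
finger_gap: 0.219
```

Run:
```python
from h import *
p,a=pose();im,d,T,k=grab('side','s6.png');cv2.imwrite('pics/s6c.png',cv2.resize(im[150:340,220:440],None,fx=3.5,fy=3.1,interpolation=2)[:,:,::-1])
s=env.sense();Rm=R.from_quat(s['orientation']).as_matrix();
for q in([-155.6,-10.3,0],[-155.6,34.7,0]): w=Rm@np.array(q)+s['tcp_pos']; print(w.round(1),np.round(proj(T,k,w),1))
grab('wrist','w6.png')
```

```text
t 6.0 p [484.3 101.6  66. ] a -2.0 ydir [-4.7e-03  2.0e-04 -1.0e+00] F [ 0.2  0.2 -1. ] gap 0.219 q [ -2.  15. 111.  -0.  55.   0.]
[490.9 257.   77.5] [318.4 230.3]
[490.8 257.   32.5] [318.4 244.1]
```

View pics/s6c.png

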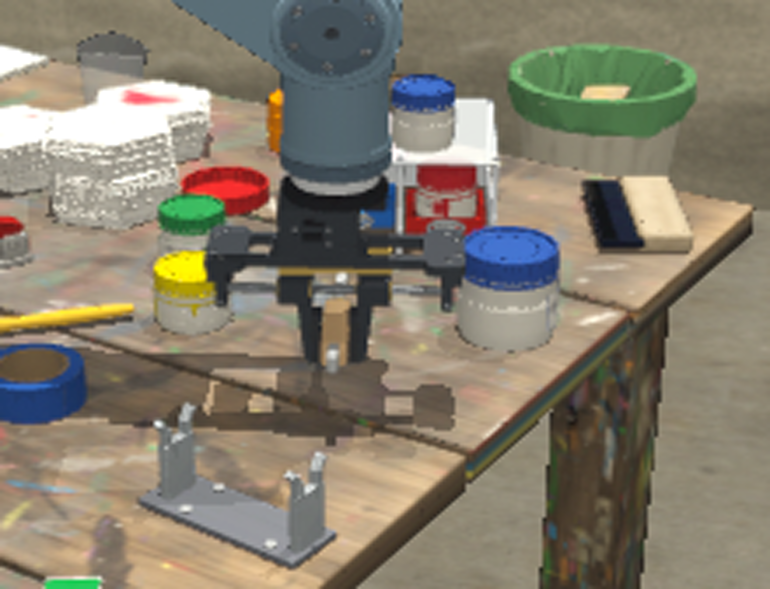

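View pics/w6.png

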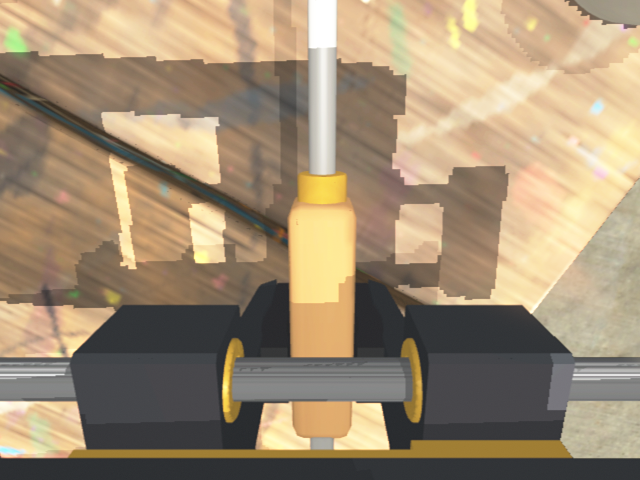

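Run:
```python
from h import *
p,a=pose()
plan([486.1,101.6,67.7],-2,[469.2,229.4,68.5],-10,n=5)
```

```text
t 6.1 p [486.2 101.4  67.9] a -2.01 ydir [-2.e-04  0.e+00 -1.e+00] F [ 0.1 -0.3 -0.5] gap 0.221 q [ -2.  15. 111.   0.  55.   0.]
n 5 end [469.7 229.7  68.7] -10.02
[[-2.5, -0.0, -0.4, 0.0, 0.03, 0.0], [-2.6, -0.0, -0.5, 0.0, 0.03, 0.0], [-2.5, -0.0, -0.6, 0.0, 0.02, 0.0], [-2.5, -0.1, -0.6, 0.0, 0.03, 0.0], [-2.5, 0.0, -0.7, 0.0, 0.03, 0.0]]
```

Call:
carry_out --pt "-2.5 0 -0.4 0 0.03 0" --pt "-2.6 0 -0.5 0 0.03 0" --pt "-2.5 0 -0.6 0 0.02 0" --pt "-2.5 -0.1 -0.6 0 0.03 0" --pt "-2.5 0 -0.7 0 0.03 0"

```text
time_s: 6.52
tcp_pos: [470.5, 230.8, 70.3]
orientation: [0.453, -0.542, 0.543, -0.455]
force: [-0.1, 0.3, -2.1]
finger_gap: 0.22
```

Call:
carry_out --pt "0 0 0 0 0 0" --pt "0 0 0 0 0 0"

```text
time_s: 6.68
tcp_pos: [470.1, 230.7, 69.8]
orientation: [0.455, -0.541, 0.541, -0.456]
force: [0.4, -1.0, -1.2]
finger_gap: 0.219
```

```bash
cat >> h.py <<'E'
def tip():
    s=env.sense();Rm=R.from_quat(s['orientation']).as_matrix();t=[-155.6,34.7,0]
    return Rm@np.array([-155.6,-10.3,0])+s['tcp_pos'],Rm@np.array(t)+s['tcp_pos']
E
python3 - <<'E'
from h import *
p,a=pose();im,d,T,k=grab('scene','c7.png')
c,t=tip(); print(c,t,proj(T,k,c),proj(T,k,t))
cv2.imwrite('pics/c7c.png',cv2.resize(im[225:345,200:360],None,fx=5,fy=5,interpolation=2)[:,:,::-1])
im,d,T,k=grab('side','s7.png');cv2.imwrite('pics/s7c.png',cv2.resize(im[150:290,260:440],None,fx=4.3,fy=4.3,interpolation=2)[:,:,::-1])
E
```

```text
t 6.68 p [470.1 230.7  69.8] a -9.86 ydir [ 1.9e-03  3.0e-04 -1.0e+00] F [ 0.4 -1.  -1.2] gap 0.219 q [ 13.  18. 107.  -0.  56.  23.]
[496.97895899 383.07345382  79.90201652] [497.04411917 383.07253955  34.9020637 ] (np.float64(282.59965171027295), np.float64(269.4886976397205)) (np.float64(283.7376323939647), np.float64(278.1430580190312))
```

View pics/c7c.png

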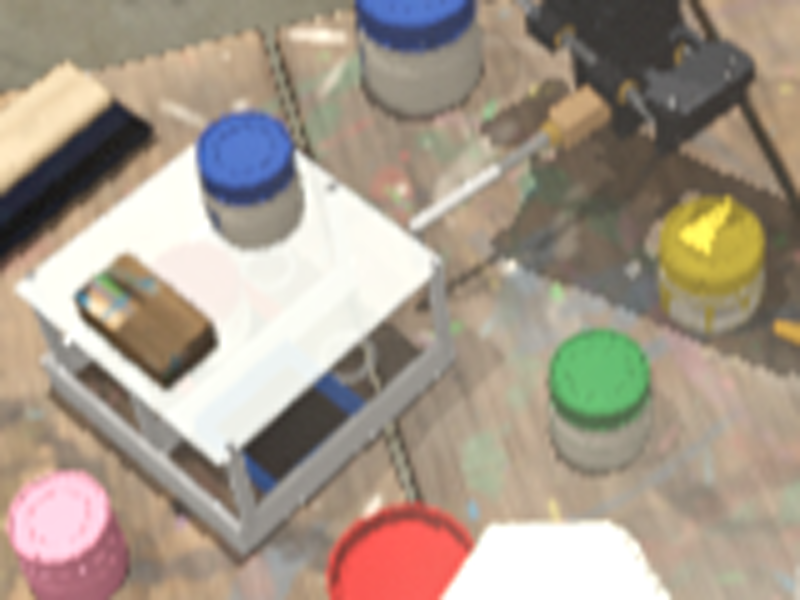

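View pics/s7c.png

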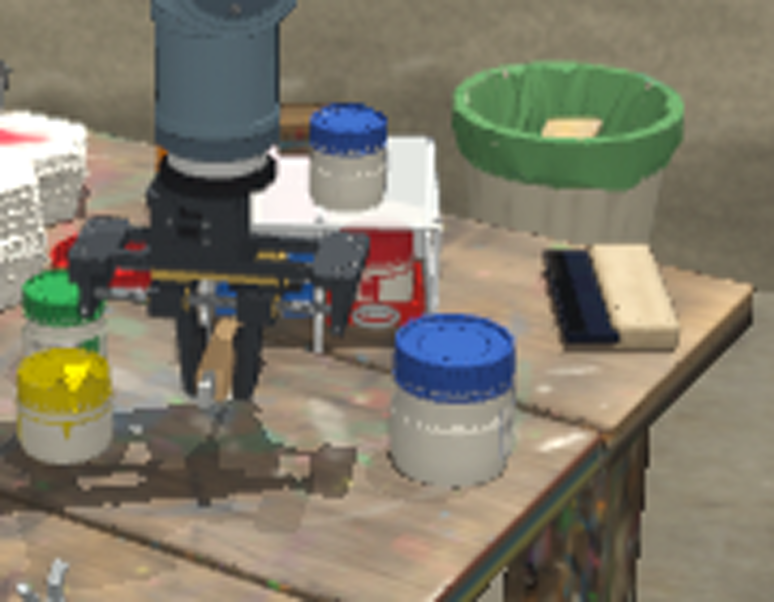

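Call:
carry_out --pt "-2.1 0 -0.3 0 0 0" --pt "-2.1 0 -0.3 0 0 0" --pt "-2.2 0 -0.3 0 0 0" --pt "0 0 0 0 0 0" --pt "0 0 0 0 0 0"

```text
time_s: 7.2
tcp_pos: [472.4, 293.8, 68.9]
orientation: [0.455, -0.542, 0.542, -0.455]
force: [0.4, 0.0, -1.4]
finger_gap: 0.22
```

Run:
```python
from h import *
p,a=pose();im,d,T,k=grab('scene','c8.png')
c,t=tip(); print(c,t,proj(T,k,c),proj(T,k,t),[((u-230)*10,(v-260)*10) for u,v in (proj(T,k,c),proj(T,k,t))])
cv2.imwrite('pics/c8c.png',cv2.resize(im[260:320,230:310],None,fx=10,fy=10,interpolation=2)[:,:,::-1])
```

```text
t 7.2 p [472.4 293.8  68.9] a -9.99 ydir [ 3.e-04 -2.e-04 -1.e+00] F [ 0.4  0.  -1.4] gap 0.22 q [ 20.  21. 102.  -0.  57.  30.]
[499.32240196 446.42427296  78.90891778] [499.31202163 446.39988319  33.90892559] (np.float64(267.4203596801928), np.float64(283.00611521305166)) (np.float64(269.00272918605083), np.float64(291.51355044921667)) [(np.float64(374.20359680192803), np.float64(230.06115213051658)), (np.float64(390.0272918605083), np.float64(315.13550449216666))]
```

View pics/c8c.png

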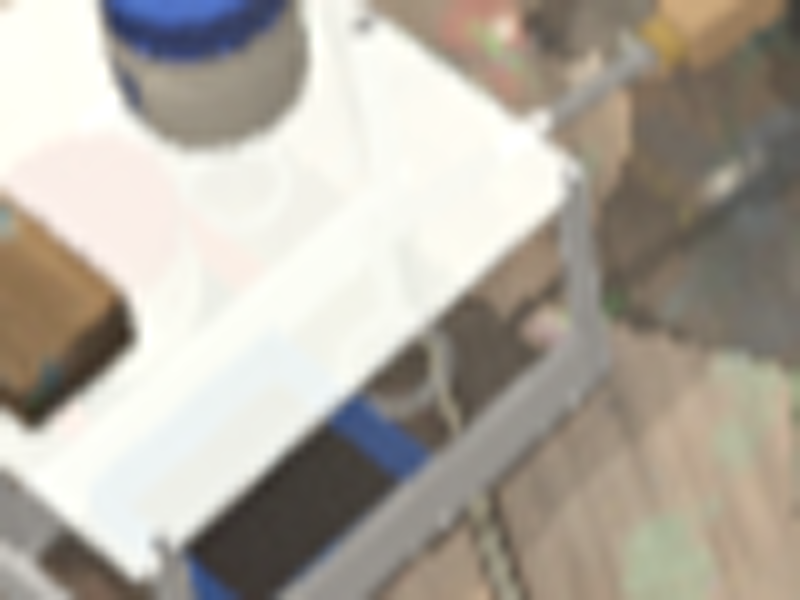

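Run:
```python
from h import *
im,d,T,k=load('c8')
c=im[270:310,245:295].astype(float).min(2); c=np.clip((c-195)/(255-195),0,1)
o=cv2.resize((c*255).astype(np.uint8),None,fx=14,fy=14,interpolation=2); o=cv2.cvtColor(o,cv2.COLOR_GRAY2BGR)
def mark(p,col,r=4):
    u,v=proj(T,k,p); cv2.circle(o,(int((u-245+.5)*14),int((v-270+.5)*14)),r,col,1)
for th in np.linspace(0,6.28,40):
    for rad in (13.5,18.5): mark((498.5+rad*np.cos(th),447.5+rad*np.sin(th),15),(0,0,255),1)
t=tip(); mark(t[0],(0,255,0));mark(t[1],(0,255,0))
cv2.imwrite('pics/c8d.png',o)
```

```text
(no output)
```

View pics/c8d.png

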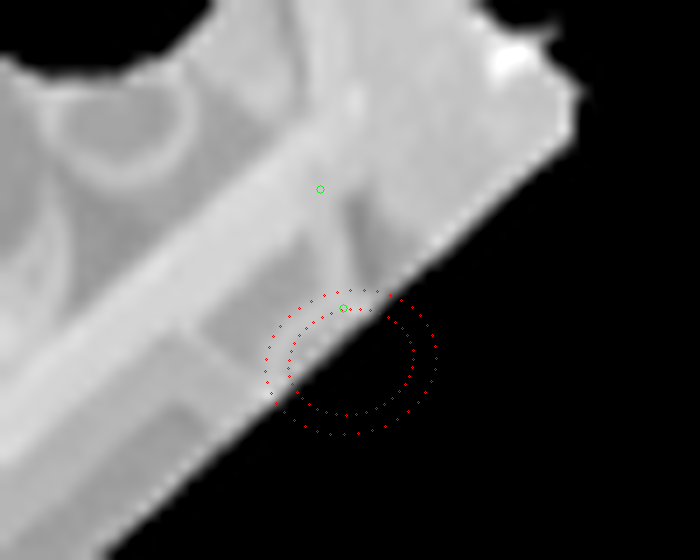

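Call:
carry_out --pt "-0.3 0.8 0 0 0 0" --pt "0 0.8 0 0 0 0" --pt "0 0.2 0 0 0 0" --pt "0 0 0 0 0 0"

```text
time_s: 7.58
tcp_pos: [471.6, 296.2, 49.2]
orientation: [-0.455, 0.542, -0.542, 0.453]
force: [-0.2, 0.7, -1.3]
finger_gap: 0.221
```

Run:
```python
from h import *
p,a=pose();print(tip()[1]);im,d,T,k=grab('scene','c9.png')
cv2.imwrite('pics/c9c.png',cv2.resize(im[260:320,230:310],None,fx=10,fy=10,interpolation=2)[:,:,::-1])
c=im[270:310,245:295].astype(float).min(2); c=np.clip((c-195)/(255-195),0,1)
o=cv2.resize((c*255).astype(np.uint8),None,fx=14,fy=14,interpolation=2); cv2.imwrite('pics/c9d.png',o)
```

```text
t 7.58 p [471.6 296.2  49.2] a -10.07 ydir [-0.0027 -0.001  -1.    ] F [-0.2  0.7 -1.3] gap 0.221 q [ 20.  23. 102.  -0.  55.  30.]
[498.71508074 449.35308009  14.31189168]
```

View pics/c9c.png

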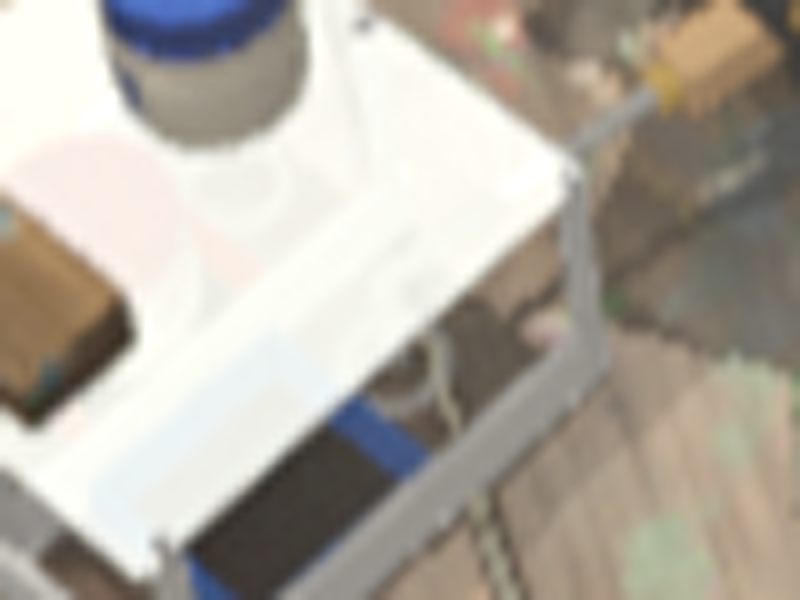

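View pics/c9d.png

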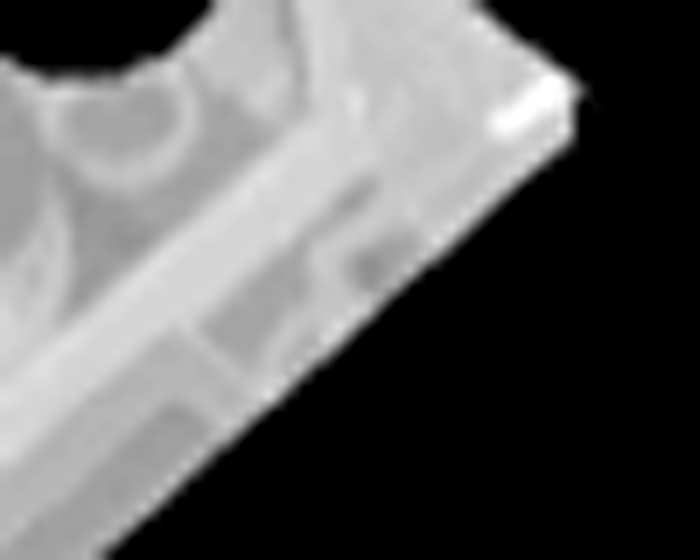

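Call:
carry_out --pt "0 0.5 0 0 0 0" --pt "0 0.4 0 0 0 0" --pt "0 0 0 0 0 0" --pt "0 0 0 0 0 0"

```text
time_s: 7.97
tcp_pos: [472.3, 297.1, 41.4]
orientation: [-0.455, 0.542, -0.542, 0.454]
force: [0.3, -0.7, -0.5]
finger_gap: 0.218
```

Run:
```python
from h import *
p,a=pose();print(tip());im,d,T,k=grab('scene','c10.png')
cv2.imwrite('pics/c10c.png',cv2.resize(im[280:310,255:295],None,fx=20,fy=20,interpolation=2)[:,:,::-1])
u,v=proj(T,k,tip()[1]); print((u-255)*20,(v-280)*20)
```

```text
t 7.97 p [472.3 297.1  41.4] a -10.03 ydir [-7.e-04 -2.e-04 -1.e+00] F [ 0.3 -0.7 -0.5] gap 0.218 q [ 20.  24. 102.  -0.  54.  30.]
(array([499.37617766, 450.30004861,  51.60543407]), array([499.34595007, 450.28888883,   6.60544561]))
278.9551959269306 344.93097899103986
```

View pics/c10c.png

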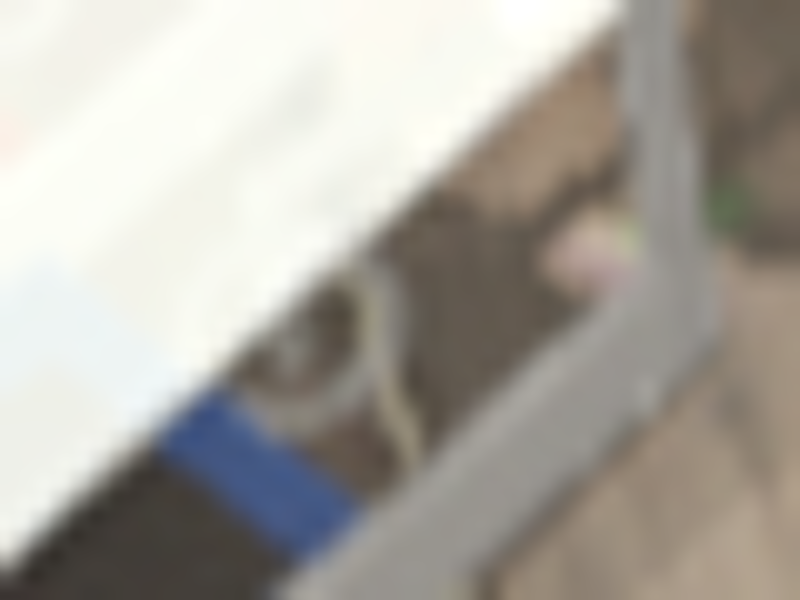

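Call:
carry_out --pt "0.5 0 0.07 0 0 0" --pt "0.5 0 0.07 0 0 0" --pt "0.8 0 0.11 0 0 0" --pt "1.0 0 0.14 0 0 0" --pt "1.0 0 0.14 0 0 0"

```text
time_s: 8.43
tcp_pos: [471.1, 257.9, 41.8]
orientation: [-0.454, 0.542, -0.542, 0.455]
force: [0.1, 2.4, -1.8]
finger_gap: 0.218
```

Call:
carry_out --pt "1.2 0 0.17 0 0 0" --pt "1.2 0 0.17 0 0 0" --pt "1.2 0 0.17 0 0 0" --pt "1.2 0 0.17 0 0 0" --pt "1.2 0 0.17 0 0 0"

```text
time_s: 8.85
tcp_pos: [468.9, 196.9, 41.7]
orientation: [-0.454, 0.542, -0.542, 0.454]
force: [0.0, 1.6, -2.4]
finger_gap: 0.218
```

Run:
```python
from h import *
p,a=pose();print(tip());im,d,T,k=grab('scene','c11.png')
cv2.imwrite('pics/c11c.png',cv2.resize(im[215:335,200:360],None,fx=5,fy=5,interpolation=2)[:,:,::-1])
```

```text
t 8.85 p [468.9 196.9  41.7] a -10.05 ydir [-1.e-04  0.e+00 -1.e+00] F [ 0.   1.6 -2.4] gap 0.218 q [  9.  19. 109.   0.  52.  19.]
(array([496.09972073, 350.06907665,  52.02702952]), array([496.09508606, 350.06940258,   7.02702976]))
```

View pics/c11c.png

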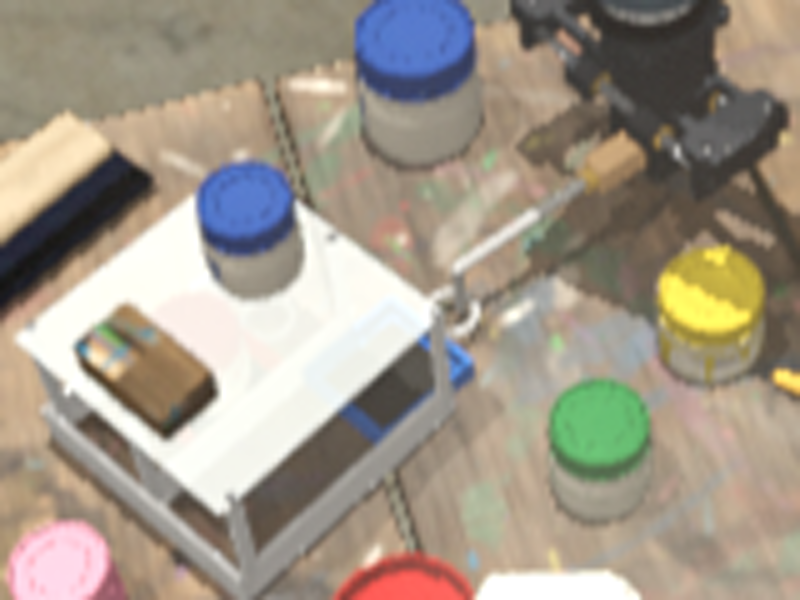

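Call:
carry_out --pt "1.2 0 0.17 0 0 0" --pt "1.2 0 0.17 0 0 0" --pt "1.2 0 0.17 0 0 0" --pt "1.2 0 0.17 0 0 0" --pt "1.0 0 0.14 0 0 0"

```text
time_s: 9.32
tcp_pos: [466.9, 138.4, 41.7]
orientation: [-0.454, 0.542, -0.542, 0.454]
force: [-0.5, 1.4, -1.2]
finger_gap: 0.218
```

Call:
carry_out --pt "0.8 0 0.11 0 0 0" --pt "0.6 0 0.08 0 0 0" --pt "0.4 0 0.05 0 0 0" --pt "0 0 0 0 0 0" --pt "-0.8 0 -0.1 0 0 0"

```text
time_s: 9.73
tcp_pos: [466.8, 128.9, 41.7]
orientation: [0.454, -0.542, 0.542, -0.454]
force: [-0.6, 0.4, -2.8]
finger_gap: 0.219
```

Run:
```python
from h import *
p,a=pose();print(tip());im,d,T,k=grab('scene','c12.png')
cv2.imwrite('pics/c12c.png',cv2.resize(im[215:335,210:370],None,fx=5,fy=5,interpolation=2)[:,:,::-1])
hsv=cv2.cvtColor(im,cv2.COLOR_RGB2HSV);P=cloud(d,T,k)
m=(hsv[...,0]>100)&(hsv[...,0]<125)&(hsv[...,1]>100)&(P[...,2]>10)&(P[...,2]<24)&(abs(P[...,0]-495)<70)&(abs(P[...,1]-340)<110)
q=P[m]; print(m.sum(),q.min(0),q.max(0),cv2.minAreaRect(q[:,:2].astype(np.float32)))
```

```text
t 9.73 p [466.8 128.9  41.7] a -10.11 ydir [-0.e+00 -5.e-04 -1.e+00] F [-0.6  0.4 -2.8] gap 0.219 q [  1.  17. 113.  -0.  51.  12.]
(array([494.11582192, 282.06692858,  51.95820155]), array([494.11359714, 282.04368191,   6.95820761]))
118 [456.67326747 296.92035271  10.07224163] [534.18232373 377.66931815  20.5711595 ] ((495.6218566894531, 337.50225830078125), (76.9098892211914, 76.06375122070312), 85.85110473632812)
```

View pics/c12c.png

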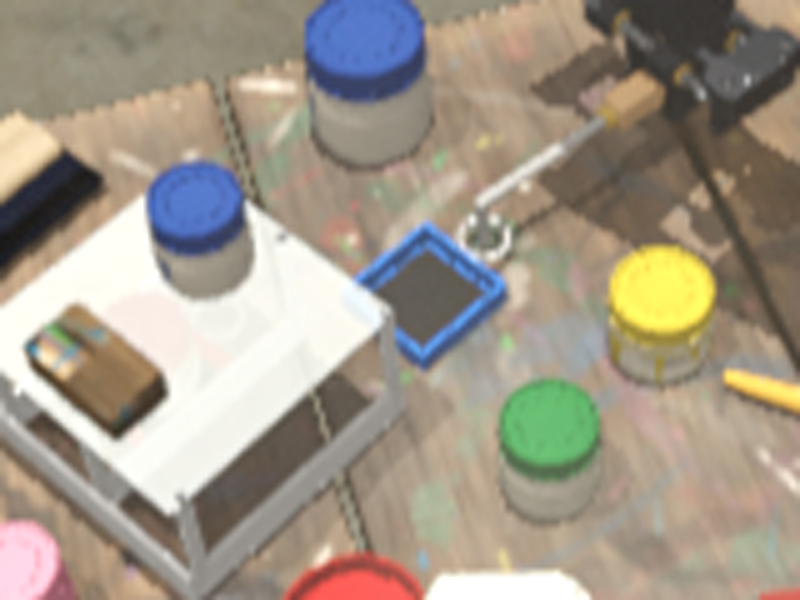

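Call:
carry_out --pt "0 -0.5 0 0 0 0" --pt "0 -1.0 0 0 0 0" --pt "0 -2.0 0 0 0 0" --pt "0 -3.0 0 0 0 0" --pt "0 -3.5 0 0 0 0"

```text
time_s: 10.2
tcp_pos: [465.2, 129.9, 142.2]
orientation: [-0.455, 0.542, -0.541, 0.454]
force: [-0.4, 0.7, -2.5]
finger_gap: 0.219
```

Call:
carry_out --pt "0 0 0 0 0 0"

```text
time_s: 10.28
tcp_pos: [471.0, 130.2, 149.0]
orientation: [0.451, -0.539, 0.544, -0.458]
force: [2.2, -0.6, 0.2]
finger_gap: 0.219
```

Run:
```python
from h import *
p,a=pose();im,d,T,k=grab('scene','c13.png')
hsv=cv2.cvtColor(im,cv2.COLOR_RGB2HSV);P=cloud(d,T,k)
m=(hsv[...,0]>100)&(hsv[...,0]<125)&(hsv[...,1]>100)&(P[...,2]>10)&(P[...,2]<24)&(abs(P[...,0]-495)<70)&(abs(P[...,1]-340)<110)
q=P[m]; print(m.sum(),q.min(0),q.max(0),cv2.minAreaRect(q[:,:2].astype(np.float32)))
p,a=pose()
plan(p,a,[428.2,-65.6,141],53.92)
```

```text
t 10.28 p [471.  130.2 149. ] a -9.97 ydir [ 1.160e-02  3.000e-04 -9.999e-01] F [ 2.2 -0.6  0.2] gap 0.219 q [  2.   6. 110.  -0.  64.  11.]
122 [455.20571634 297.69877151  10.0862358 ] [533.34940282 378.32940218  20.82572758] ((494.69158935546875, 337.97314453125), (78.13546752929688, 77.58673095703125), 87.25627136230469)
t 10.33 p [469.8 130.1 146.4] a -9.98 ydir [ 9.1e-03  2.0e-04 -1.0e+00] F [ 0.1  0.6 -1.2] gap 0.221 q [  1.   6. 110.  -0.  63.  11.]
n 10 end [428.  -65.3 141.4] 53.9
[[2.0, 0.1, -0.1, 0.0, -0.11, 0.0], [2.0, 0.0, -0.3, 0.0, -0.11, 0.0], [1.9, 0.1, -0.5, 0.0, -0.11, 0.0], [1.9, 0.0, -0.7, 0.0, -0.12, 0.0], [1.8, 0.1, -0.9, 0.0, -0.11, 0.0]]
[[1.6, 0.0, -1.1, 0.0, -0.11, 0.0], [1.5, 0.1, -1.3, 0.0, -0.11, 0.0], [1.4, 0.0, -1.5, 0.0, -0.11, 0.0], [1.2, 0.1, -1.6, 0.0, -0.11, 0.0], [1.0, 0.0, -1.7, 0.0, -0.115, 0.0]]
```

Call:
carry_out --pt "2.0 0 -0.1 0 -0.11 0" --pt "2.0 0 -0.3 0 -0.11 0" --pt "1.9 0 -0.5 0 -0.11 0" --pt "1.9 0 -0.7 0 -0.12 0" --pt "1.8 0 -0.9 0 -0.11 0"

```text
time_s: 10.75
tcp_pos: [444.9, 31.1, 141.0]
orientation: [0.588, -0.394, 0.393, -0.588]
force: [-0.1, 0.4, -0.3]
finger_gap: 0.221
```

Call:
carry_out --pt "1.6 0 -1.1 0 -0.11 0" --pt "1.5 0 -1.3 0 -0.11 0" --pt "1.4 0 -1.5 0 -0.11 0" --pt "1.2 0 -1.6 0 -0.11 0" --pt "1.0 0 -1.7 0 -0.115 0"

```text
time_s: 11.17
tcp_pos: [423.8, -66.2, 141.0]
orientation: [-0.673, 0.218, -0.217, 0.673]
force: [0.4, -0.2, -1.2]
finger_gap: 0.22
```

Call:
carry_out --pt "0 0 0 0 0 0" --pt "0 0 0 0 0 0" --pt "0 0 0 0 0 0" --pt "0 0 0 0 0 0" --pt "0 0 0 0 0 0"

```text
time_s: 11.58
tcp_pos: [424.7, -64.8, 141.5]
orientation: [-0.672, 0.219, -0.219, 0.672]
force: [-0.4, -0.0, -2.3]
finger_gap: 0.217
```

Run:
```python
from h import *
p,a=pose(); plan(p,a,[428.2,-65.6,100],53.92,n=2,dec=2)
```

```text
t 11.58 p [424.7 -64.8 141.5] a 53.86 ydir [-3.e-04  3.e-04 -1.e+00] F [-0.4 -0.  -2.3] gap 0.217 q [-25.  -1. 118.   0.  63. -78.]
n 2 end [428.2 -65.6 100. ] 53.92
[[0.16, 2.08, 0.07, 0.0, -0.0, 0.0], [0.17, 2.07, 0.07, 0.0, -0.001, 0.0]]
```

Call:
carry_out --pt "0.17 2.0 0.07 0 0 0" --pt "0.16 2.0 0.07 0 0 0" --pt "0 0 0 0 0 0" --pt "0 0 0 0 0 0" --pt "0 0 0 0 0 0"

```text
time_s: 12.0
tcp_pos: [428.6, -66.2, 102.3]
orientation: [-0.672, 0.219, -0.219, 0.672]
force: [0.5, -0.5, -1.9]
finger_gap: 0.221
```

Run:
```python
from h import *
p,a=pose(); plan(p,a,[428.2,-65.6,100],53.92,n=1,dec=2); grab('wrist','w14.png'); p,a=pose()
```

```text
t 12.0 p [428.6 -66.2 102.3] a 53.88 ydir [ 2.e-04 -0.e+00 -1.e+00] F [ 0.5 -0.5 -1.9] gap 0.221 q [-25.   4. 119.   0.  58. -78.]
n 1 end [428.2 -65.6 100. ] 53.94
[[-0.07, 0.23, 0.03, 0.0, -0.001, 0.0]]
t 12.05 p [428.9 -66.5 102.7] a 53.87 ydir [ 1.2e-03 -5.0e-04 -1.0e+00] F [ 0.1 -0.1 -1.1] gap 0.217 q [-25.   4. 119.   0.  58. -78.]
```

View pics/w14.png

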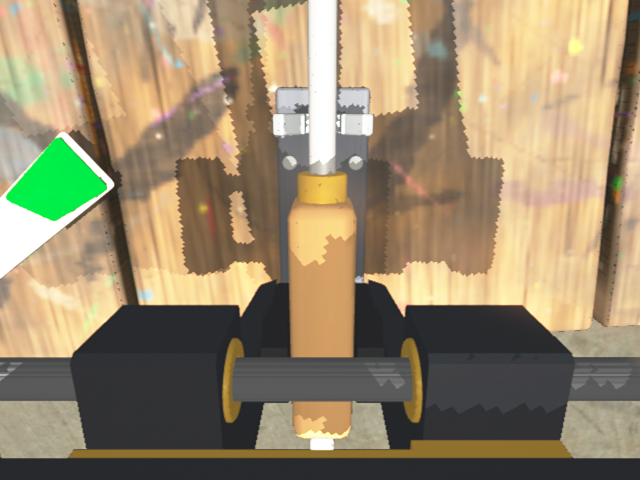

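Call:
carry_out --pt "-0.07 1.5 0.03 0 0 0" --pt "0 1.5 0 0 0 0" --pt "0 1.0 0 0 0 0" --pt "0 0.6 0 0 0 0" --pt "0 0 0 0 0 0"

```text
time_s: 12.47
tcp_pos: [427.3, -65.6, 55.1]
orientation: [-0.672, 0.22, -0.219, 0.672]
force: [0.1, 0.7, -1.9]
finger_gap: 0.221
```

Call:
carry_out --pt "0 0 0 0 0 0" --pt "0 0.3 0 0 0 0" --pt "0 0 0 0 0 0" --pt "0 0 0 0 0 0"

```text
time_s: 12.8
tcp_pos: [428.1, -66.0, 53.1]
orientation: [0.672, -0.219, 0.22, -0.672]
force: [0.3, 0.3, -1.2]
finger_gap: 0.218
```

Run:
```python
from h import *
pose(); grab('wrist','w15.png'); pose()
```

```text
t 12.8 p [428.1 -66.   53.1] a 53.86 ydir [ 6.e-04 -2.e-04 -1.e+00] F [ 0.3  0.3 -1.2] gap 0.218 q [-25.  10. 120.   0.  51. -78.]
t 12.85 p [428.1 -65.9  53.1] a 53.86 ydir [ 6.e-04 -2.e-04 -1.e+00] F [-0.5 -0.2 -0.9] gap 0.222 q [-25.  10. 120.   0.  51. -78.]
```

View pics/w15.png

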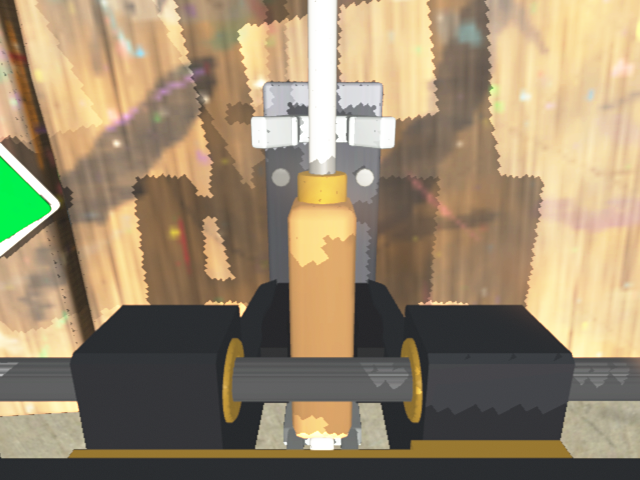

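Call:
carry_out --pt "0 0.13 0 0 0 0" --pt "0 0 0 0 0 0" --pt "0 0 0 0 0 0"

```text
time_s: 13.1
tcp_pos: [428.2, -66.0, 51.7]
orientation: [0.672, -0.219, 0.22, -0.672]
force: [0.4, -0.9, 1.3]
finger_gap: 0.22
```

Call:
carry_out --pt "0 0 0 0 0 0" --pt "0 0 0 0 0 0" --pt "0 0 0 0 0 0" --pt "0 0 0 0 0 0" --pt "0 0 0 0 0 0" --claw 8.8

```text
time_s: 13.52
tcp_pos: [427.8, -65.8, 51.4]
orientation: [0.672, -0.219, 0.219, -0.672]
force: [-0.0, -0.5, 0.1]
finger_gap: 0.576
```

Call:
carry_out --pt "0 0 0 0 0 0" --pt "0 0 0 0 0 0" --pt "0 0 0 0 0 0" --pt "0 0 0 0 0 0" --pt "0 -1.0 0 0 0 0"

```text
time_s: 13.93
tcp_pos: [426.5, -65.3, 60.3]
orientation: [-0.672, 0.221, -0.218, 0.672]
force: [-0.8, 0.5, -0.7]
finger_gap: 0.947
```

Run:
```python
from h import *
pose(); grab('wrist','w16.png'); pose()
```

```text
t 13.93 p [426.5 -65.3  60.3] a 53.85 ydir [-0.0031  0.0014 -1.    ] F [-0.8  0.5 -0.7] gap 0.947 q [-25.   9. 120.  -0.  52. -78.]
t 13.98 p [428.2 -65.9  62.8] a 53.87 ydir [ 2.e-04 -1.e-04 -1.e+00] F [1.2 0.7 1.5] gap 0.992 q [-25.   8. 120.   0.  52. -78.]
```

View pics/w16.png

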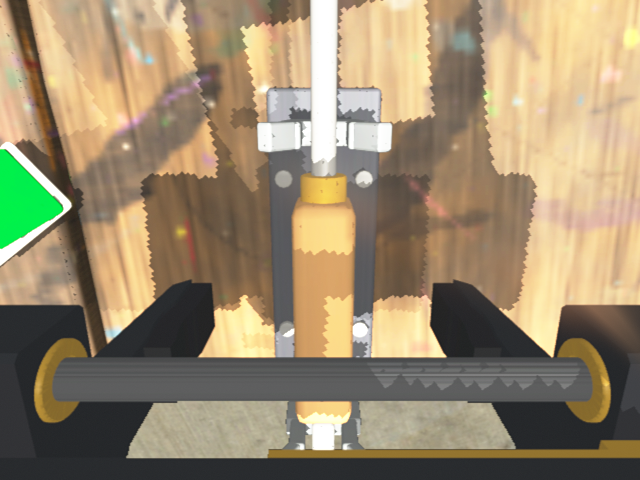

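Call:
carry_out --pt "0 -2.5 0 0 0 0" --pt "0 -3.8 0 0 0 0" --pt "0 -4.1 0 0 0 0" --pt "0 -4.1 0 0 0 0" --pt "0 -4.1 0 0 0 0"

```text
time_s: 14.4
tcp_pos: [427.4, -65.6, 250.0]
orientation: [0.672, -0.219, 0.22, -0.672]
force: [1.2, 0.2, 0.5]
finger_gap: 0.996
```

Run:
```python
from h import *
p,a=pose()
c=env.get_calibration('wrist');M=np.array(c['mount']);k=K(c)
for y in (380,400,420):
    T=np.eye(4);T[:3,:3]=Rdown(-2);T[:3,3]=[557,y,300];T=T@M; print(y,proj(T,k,(559,446,169)),proj(T,k,(559,446,105)))
plan([428.2,-65.8,61.7+186],53.88,[557,390,290],-2,step=36)
```

```text
t 14.4 p [427.4 -65.6 250. ] a 53.86 ydir [ 8.e-04 -4.e-04 -1.e+00] F [1.2 0.2 0.5] gap 0.996 q [-25.  -9. 111.   0.  77. -78.]
380 (np.float64(321.79684609132005), np.float64(119.5174609813962)) (np.float64(321.8744191229364), np.float64(117.95620259955687))
400 (np.float64(322.8885815724591), np.float64(152.29598656862635)) (np.float64(322.75746277278546), np.float64(144.53569673681753))
420 (np.float64(323.93500723391), np.float64(183.71411935956218)) (np.float64(323.6107012688067), np.float64(170.2180597848464))
n 14 end [557.1 390.5 289.7] -1.98
[[-1.2, -0.3, 3.2, 0.0, 0.07, 0.0], [-1.4, -0.3, 3.1, 0.0, 0.07, 0.0], [-1.6, -0.3, 2.9, 0.0, 0.07, 0.0], [-1.8, -0.3, 2.9, 0.0, 0.07, 0.0], [-2.0, -0.3, 2.7, 0.0, 0.07, 0.0]]
[[-2.2, -0.3, 2.6, 0.0, 0.07, 0.0], [-2.4, -0.3, 2.4, 0.0, 0.07, 0.0], [-2.5, -0.3, 2.3, 0.0, 0.07, 0.0], [-2.7, -0.3, 2.0, 0.0, 0.07, 0.0], [-2.8, -0.3, 1.9, 0.0, 0.07, 0.0]]
[[-2.9, -0.3, 1.7, 0.0, 0.07, 0.0], [-3.1, -0.3, 1.4, 0.0, 0.07, 0.0], [-3.1, -0.3, 1.3, 0.0, 0.07, 0.0], [-3.3, -0.3, 1.0, 0.0, 0.065, 0.0]]
```

Call:
carry_out --pt "-1.2 -0.3 3.2 0 0.07 0" --pt "-1.4 -0.3 3.1 0 0.07 0" --pt "-1.6 -0.3 2.9 0 0.07 0" --pt "-1.8 -0.3 2.9 0 0.07 0" --pt "-2.0 -0.3 2.7 0 0.07 0"

```text
time_s: 14.82
tcp_pos: [474.0, 98.4, 263.6]
orientation: [-0.623, 0.334, -0.335, 0.623]
force: [0.5, -0.7, 0.1]
finger_gap: 0.998
```

Call:
carry_out --pt "-2.2 -0.3 2.6 0 0.07 0" --pt "-2.4 -0.3 2.4 0 0.07 0" --pt "-2.5 -0.3 2.3 0 0.07 0" --pt "-2.7 -0.3 2.0 0 0.07 0" --pt "-2.8 -0.3 1.9 0 0.07 0"

```text
time_s: 15.23
tcp_pos: [519.9, 261.7, 278.3]
orientation: [-0.555, 0.437, -0.438, 0.556]
force: [1.3, -0.8, 0.8]
finger_gap: 1.001
```

Call:
carry_out --pt "-2.9 -0.3 1.7 0 0.07 0" --pt "-3.1 -0.3 1.4 0 0.07 0" --pt "-3.1 -0.3 1.3 0 0.07 0" --pt "-3.3 -0.3 1.0 0 0.065 0" --pt "0 0 0 0 0 0"

```text
time_s: 15.65
tcp_pos: [557.1, 395.5, 289.6]
orientation: [-0.49, 0.509, -0.508, 0.492]
force: [-0.3, -0.8, -0.6]
finger_gap: 1.0
```

Call:
carry_out --pt "0 0 0 0 0 0" --pt "0 0 0 0 0 0" --pt "0 0 0 0 0 0"

```text
time_s: 15.9
tcp_pos: [556.8, 389.3, 289.6]
orientation: [0.491, -0.509, 0.509, -0.491]
force: [0.2, -0.2, -0.4]
finger_gap: 1.002
```

Run:
```python
from h import *
pose(); im,d,T,k=grab('wrist','w17.png'); P=cloud(d,T,k)
hsv=cv2.cvtColor(im,cv2.COLOR_RGB2HSV)
m=((hsv[...,0]>100)&(hsv[...,0]<125)&(hsv[...,1]>110)).astype(np.uint8); m[290:]=0
cs,_=cv2.findContours(m,0,2)
for c in cs:
    if cv2.contourArea(c)>800:
        (u,v),r=cv2.minEnclosingCircle(c); print(u,v,r,cv2.contourArea(c),onz(T,k,u,v,169),'depthz',P[int(v),int(u)])
```

```text
t 15.9 p [556.8 389.3 289.6] a -2.02 ydir [-1.e-04 -4.e-04 -1.e+00] F [ 0.2 -0.2 -0.4] gap 1.002 q [25. 22. 73. -0. 85. 27.]
265.5 237.0 50.658267974853516 5222.0 [520.80958749 383.97442035 169.        ] depthz [495.41264244 335.2489364    6.0875836 ]
326.0 131.9836883544922 46.027259826660156 6316.5 [561.78838579 448.31792918 169.        ] depthz [561.82680299 448.77580156 166.44791812]
526.0 83.5 85.4181900024414 2940.0 [678.67750545 471.66599603 169.        ] depthz [750.10738101 478.88677946  15.44857186]
```

View pics/w17.png

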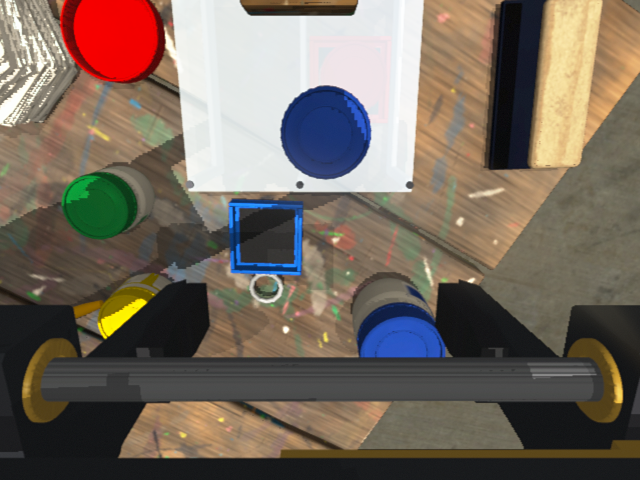

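Call:
carry_out --pt "-2.9 0 0.1 0 0 0" --pt "-3.0 0 0.2 0 0 0" --pt "0 2.5 0 0 0 0" --pt "0 3.5 0 0 0 0" --pt "0 3.0 0 0 0 0"

```text
time_s: 16.37
tcp_pos: [562.3, 448.8, 199.3]
orientation: [0.49, -0.508, 0.509, -0.492]
force: [-0.6, -0.2, -1.0]
finger_gap: 0.998
```

Call:
carry_out --pt "0 0 0 0 0 0" --pt "0 0 0 0 0 0" --pt "0 0 0 0 0 0"

```text
time_s: 16.62
tcp_pos: [563.1, 449.0, 201.9]
orientation: [0.49, -0.509, 0.509, -0.492]
force: [1.0, 1.0, 0.4]
finger_gap: 0.999
```

Run:
```python
from h import *
p,a=pose(); im,d,T,k=grab('wrist','w18.png'); plan(p,a,[561.6,448.2,141],-2,n=2,dec=2)
print(proj(T,k,(561.6,448.2,169)))
im,d,T,k=load('w17')
for u,v in ((230,200),(302,200),(302,273),(230,273),(266,236.5)): print(onz(T,k,u,v,18))
print(onz(T,k,266,289,15))
```

```text
t 16.62 p [563.1 449.  201.9] a -2.05 ydir [ 0.0023  0.0013 -1.    ] F [1.  1.  0.4] gap 0.999 q [29. 31. 71. -0. 78. 31.]
n 2 end [561.6 448.2 141. ] -2.0
[[0.04, 3.04, -0.07, 0.0, -0.0, 0.0], [0.05, 3.05, -0.08, 0.0, -0.001, 0.0]]
(np.float64(317.22659894873203), np.float64(283.1303118509637))
[465.17776872 378.51351478  18.        ]
[536.9328002  376.02045998  18.        ]
[533.17689548 298.04857156  18.        ]
[457.65203479 300.671564    18.        ]
[498.30730476 339.3105667   18.        ]
[493.61326498 279.85518625  15.        ]
```

View pics/w18.png

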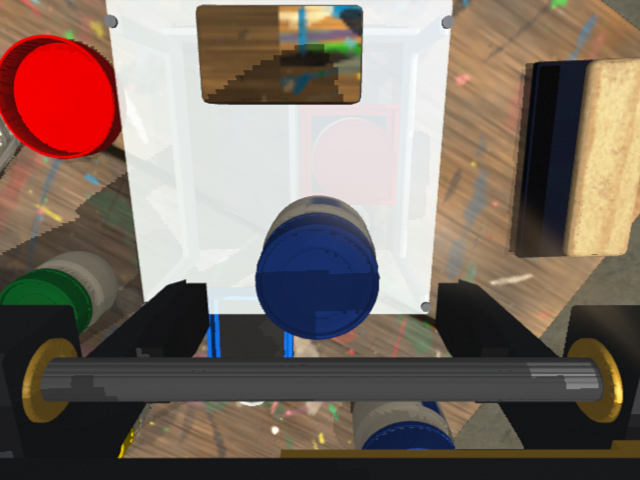

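Call:
carry_out --pt "-0.1 2.5 -0.1 0 0 0" --pt "0 2.3 0 0 0 0" --pt "0 1.2 0 0 0 0" --pt "0 0 0 0 0 0" --pt "0 0 0 0 0 0"

```text
time_s: 17.08
tcp_pos: [561.5, 450.4, 140.6]
orientation: [0.491, -0.509, 0.509, -0.491]
force: [0.1, -1.0, 0.0]
finger_gap: 0.994
```

Call:
carry_out --pt "0 0 0 0 0 0" --pt "0 0 0 0 0 0" --pt "0 0 0 0 0 0" --pt "0 0 0 0 0 0" --pt "0 0 0 0 0 0" --claw 5.0 --squeeze 15

```text
time_s: 17.5
tcp_pos: [561.3, 450.5, 140.2]
orientation: [0.491, -0.509, 0.509, -0.492]
force: [0.4, 0.3, 3.1]
finger_gap: 0.654
```

Call:
carry_out --pt "0 0 0 0 0 0" --pt "0 0 0 0 0 0" --pt "0 0 0 0 0 0"

```text
time_s: 17.75
tcp_pos: [561.3, 450.5, 140.2]
orientation: [0.491, -0.509, 0.509, -0.492]
force: [-0.0, 0.2, 4.4]
finger_gap: 0.655
```

Run:
```python
from h import *
p,a=pose(); im,d,T,k=grab('wrist','w19.png');
```

```text
t 17.75 p [561.3 450.5 140.2] a -2.0 ydir [ 9.e-04  5.e-04 -1.e+00] F [-0.   0.2  4.4] gap 0.655 q [29. 34. 74. -0. 72. 31.]
```

View pics/w19.png

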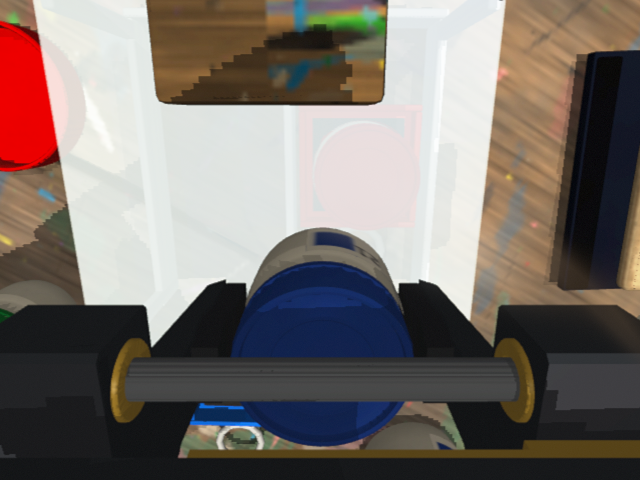

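Call:
carry_out --pt "0 -0.5 0 0 0 0" --pt "0 -1.0 0 0 0 0" --pt "0 -1.5 0 0 0 0" --pt "0 -2.0 0 0 0 0" --pt "0 0 0 0 0 0" --squeeze 20

```text
time_s: 18.22
tcp_pos: [563.2, 451.6, 195.4]
orientation: [0.488, -0.508, 0.509, -0.494]
force: [0.3, 1.1, 0.3]
finger_gap: 0.658
```

Run:
```python
from h import *
p,a=pose(); plan([561.3,450.5,190.2],-2,[497,245,160],-2,step=22)
```

```text
t 18.22 p [563.2 451.6 195.4] a -2.0 ydir [ 0.0069  0.0039 -1.    ] F [0.3 1.1 0.3] gap 0.658 q [29. 31. 71.  0. 77. 31.]
n 10 end [497.1 244.6 160.2] -2.0
[[2.1, 0.3, -0.6, 0.0, -0.0, 0.0], [2.1, 0.3, -0.5, 0.0, -0.0, 0.0], [2.0, 0.3, -0.6, 0.0, -0.0, 0.0], [2.1, 0.3, -0.6, 0.0, -0.0, 0.0], [2.1, 0.3, -0.6, 0.0, -0.0, 0.0]]
[[2.1, 0.3, -0.5, 0.0, -0.0, 0.0], [2.0, 0.3, -0.6, 0.0, -0.0, 0.0], [2.1, 0.3, -0.6, 0.0, -0.0, 0.0], [2.1, 0.3, -0.5, 0.0, -0.0, 0.0], [2.1, 0.3, -0.6, 0.0, -0.0, 0.0]]
```

Call:
carry_out --pt "1.5 0 -0.4 0 0 0" --pt "2.1 0.2 -0.6 0 0 0" --pt "2.1 0.3 -0.6 0 0 0" --pt "2.1 0.3 -0.6 0 0 0" --pt "2.1 0.3 -0.6 0 0 0"

```text
time_s: 18.63
tcp_pos: [529.2, 351.5, 178.3]
orientation: [0.491, -0.509, 0.509, -0.491]
force: [-0.2, -0.2, -1.4]
finger_gap: 0.656
```

Call:
carry_out --pt "2.1 0.4 -0.6 0 0 0" --pt "2.1 0.4 -0.6 0 0 0" --pt "2.1 0.4 -0.6 0 0 0" --pt "2.1 0.4 -0.6 0 0 0" --pt "1.5 0.3 -0.4 0 0 0"

```text
time_s: 19.05
tcp_pos: [497.4, 252.9, 159.1]
orientation: [0.491, -0.509, 0.509, -0.491]
force: [0.5, -0.3, -1.0]
finger_gap: 0.656
```

Call:
carry_out --pt "1.0 0 -0.2 0 0 0" --pt "0 0 0 0 0 0" --pt "0 0 0 0 0 0" --pt "0 0 0 0 0 0" --pt "0 0 0 0 0 0"

```text
time_s: 19.47
tcp_pos: [496.3, 245.3, 159.8]
orientation: [0.491, -0.508, 0.509, -0.492]
force: [-0.1, -0.1, -0.0]
finger_gap: 0.66
```

Run:
```python
from h import *
p,a=pose(); im,d,T,k=grab('wrist','w20.png'); pose()
```

```text
t 19.47 p [496.3 245.3 159.8] a -1.96 ydir [ 9.e-04  5.e-04 -1.e+00] F [-0.1 -0.1 -0. ] gap 0.66 q [ 14.  13. 100.   0.  67.  16.]
t 19.52 p [496.2 245.2 159.7] a -1.96 ydir [ 6.e-04  3.e-04 -1.e+00] F [-0.1  0.4 -0.5] gap 0.656 q [ 14.  13. 100.   0.  67.  16.]
```

View pics/w20.png

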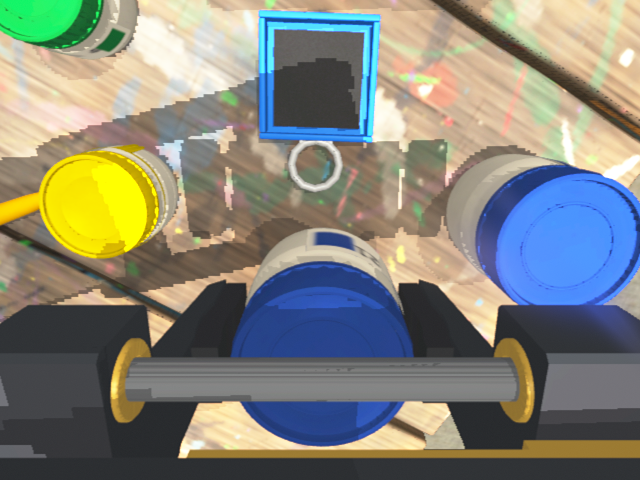

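Run:
```python
from h import *
im,d,T,k=load('w20'); hsv=cv2.cvtColor(im,cv2.COLOR_RGB2HSV)
m=((hsv[...,0]>95)&(hsv[...,0]<125)&(hsv[...,1]>110)&(hsv[...,2]>60)).astype(np.uint8); m[150:]=0;m[:,:240]=0;m[:,400:]=0
ys,xs=np.where(m); print(xs.min(),xs.max(),ys.min(),ys.max())
cs,hi=cv2.findContours(m,cv2.RETR_CCOMP,2)
for c in cs:
    if cv2.contourArea(c)>3000:
        e=cv2.approxPolyDP(c,6,True)[:,0]; print(cv2.contourArea(c),e.tolist())
o=cv2.resize(im[0:200,240:400],None,fx=4,fy=3,interpolation=2)
cv2.imwrite('pics/w20c.png',o[:,:,::-1])
```

```text
259 379 10 142
13524.0 [[259, 14], [260, 138], [371, 142], [362, 138], [372, 134], [379, 20]]
8567.0 [[275, 29], [364, 33], [358, 129], [273, 125]]
```

View pics/w20c.png

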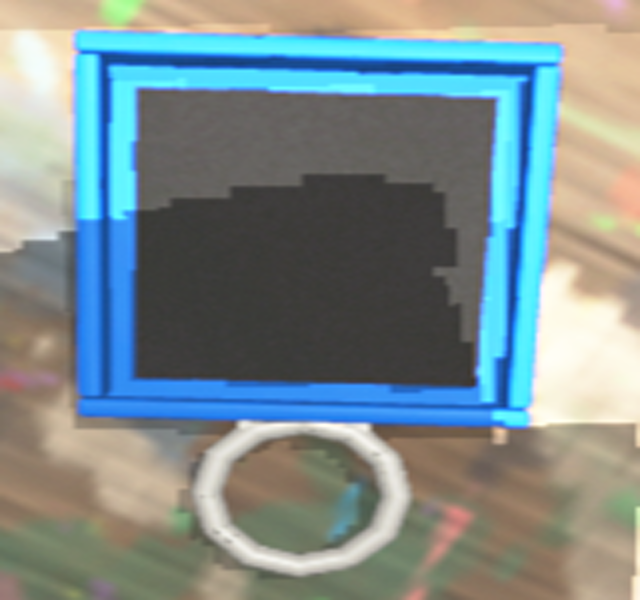

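Run:
```python
from h import *
im,d,T,k=load('w20')
q=[onz(T,k,u,v,18) for u,v in ((259.3,10.5),(380,14.5),(371.5,139),(259.6,137))]
for x in q: print(x.round(1))
c=np.mean(q,0); print('centre',c, [np.linalg.norm(q[i]-q[(i+1)%4]).round(1) for i in range(4)])
f=(q[0]+q[1])/2-(q[2]+q[3])/2; print('ang',np.degrees(np.arctan2(f[1],f[0])))
print('ring',onz(T,k,240+301/4,495/3,15))
# pixel where tray floor dark edge
P=cloud(d,T,k); m=(abs(P[...,2]-18)<4)&(np.mgrid[:480,:640][0]<145)&(np.mgrid[:480,:640][1]>250)&(np.mgrid[:480,:640][1]<385)
r=cv2.minAreaRect(P[m][:,:2].astype(np.float32)); print(r)
g=np.array([T[0,3],0,0]);print(env.sense()['tcp_pos'])
```

```text
[463.7 375.8  18. ]
[536.2 371.1  18. ]
[531.  297.9  18. ]
[458.3 301.7  18. ]
centre [497.28453739 336.62468952  18.        ] [np.float64(72.7), np.float64(73.4), np.float64(72.9), np.float64(74.3)]
ang 85.89065463330216
ring [493.68869284 281.95949365  15.        ]
((496.733642578125, 334.81610107421875), (79.11337280273438, 74.28234100341797), 86.2599105834961)
[496.17220308 245.23552567 159.65719683]
```

Run:
```python
from h import *
im,d,T,k=load('w20'); hsv=cv2.cvtColor(im,cv2.COLOR_RGB2HSV)
m=((hsv[...,0]>100)&(hsv[...,0]<125)&(hsv[...,1]>110)).astype(np.uint8); m[:240]=0;m[:,:225]=0;m[:,420:]=0
cs,_=cv2.findContours(m,0,2); pts=np.vstack([c for c in cs if cv2.contourArea(c)>1000]); print(cv2.minEnclosingCircle(pts),cv2.fitEllipse(cv2.convexHull(pts)))
P=cloud(d,T,k)
(u,v),_,_=cv2.fitEllipse(cv2.convexHull(pts)); print(onz(T,k,u,v,188.5), P[340,322],P[310,322],P[430,322])
for v in (300,340,430): print(onz(T,k,322,v,188.5))
```

```text
((321.95782470703125, 355.001953125), 93.7784423828125) ((321.925048828125, 354.6573791503906), (182.77069091796875, 185.2400665283203), 177.21652221679688)
[496.877745   248.28470016 188.5       ] [497.01805693 251.72766325 186.22059816] [497.33778005 261.1903213  185.74130998] [495.9169029  219.06242496 185.40361784]
[497.48570057 265.65885441 188.5       ]
[497.06146852 253.08377134 188.5       ]
[496.00665447 221.81698163 188.5       ]
```

Call:
carry_out --pt "-1.5 0 -0.04 0 0 0" --pt "-2.2 0 -0.06 0 0 0" --pt "-2.2 0 -0.06 0 0 0" --pt "-1.8 0 -0.05 0 0 0" --pt "-1.4 0 -0.03 0 0 0"

```text
time_s: 19.93
tcp_pos: [496.4, 337.5, 159.4]
orientation: [-0.491, 0.508, -0.508, 0.492]
force: [-0.4, 0.1, -1.1]
finger_gap: 0.654
```

Call:
carry_out --pt "0 2.0 0 0 0 0" --pt "0 2.5 0 0 0 0" --pt "0 2.5 0 0 0 0" --pt "0 2.0 0 0 0 0" --pt "0 0 0 0 0 0"

```text
time_s: 20.35
tcp_pos: [493.4, 334.5, 64.7]
orientation: [-0.494, 0.51, -0.508, 0.489]
force: [-1.6, -1.2, -2.9]
finger_gap: 0.651
```

Call:
carry_out --pt "0 0 0 0 0 0" --pt "0 0 0 0 0 0" --pt "0 0 0 0 0 0"

```text
time_s: 20.6
tcp_pos: [497.9, 336.1, 71.3]
orientation: [0.49, -0.508, 0.509, -0.492]
force: [-1.1, 0.6, -0.8]
finger_gap: 0.657
```

Run:
```python
from h import *
p,a=pose(); im,d,T,k=grab('wrist','w21.png'); im,d,T,k=grab('scene','c21.png')
cv2.imwrite('pics/c21c.png',cv2.resize(im[235:325,240:360],None,fx=6.6,fy=6.6,interpolation=2)[:,:,::-1]);im,d,T,k=grab('side','s21.png')
cv2.imwrite('pics/s21c.png',cv2.resize(im[160:270,260:400],None,fx=5.4,fy=5.4,interpolation=2)[:,:,::-1]);
```

```text
t 20.6 p [497.9 336.1  71.3] a -2.0 ydir [ 0.0029  0.0012 -1.    ] F [-1.1  0.6 -0.8] gap 0.657 q [23. 26. 95. -0. 59. 25.]
```

View pics/c21c.png

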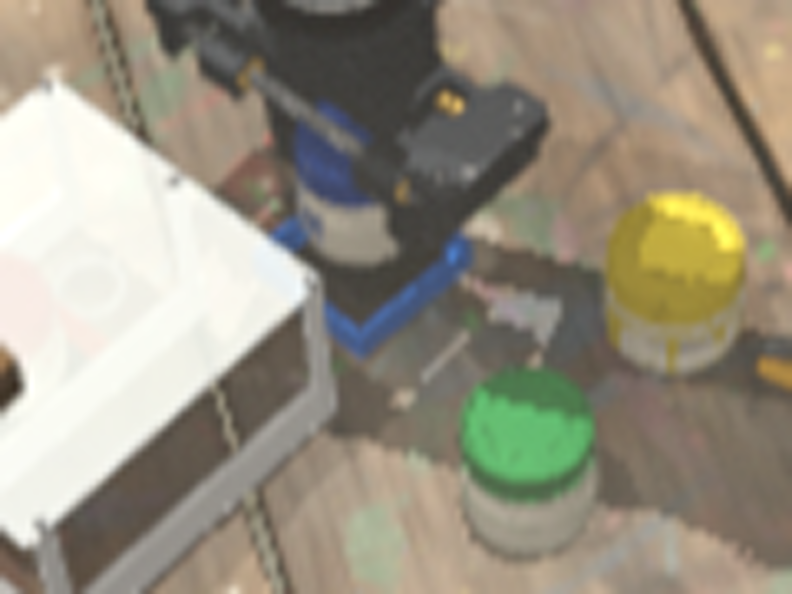

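View pics/s21c.png

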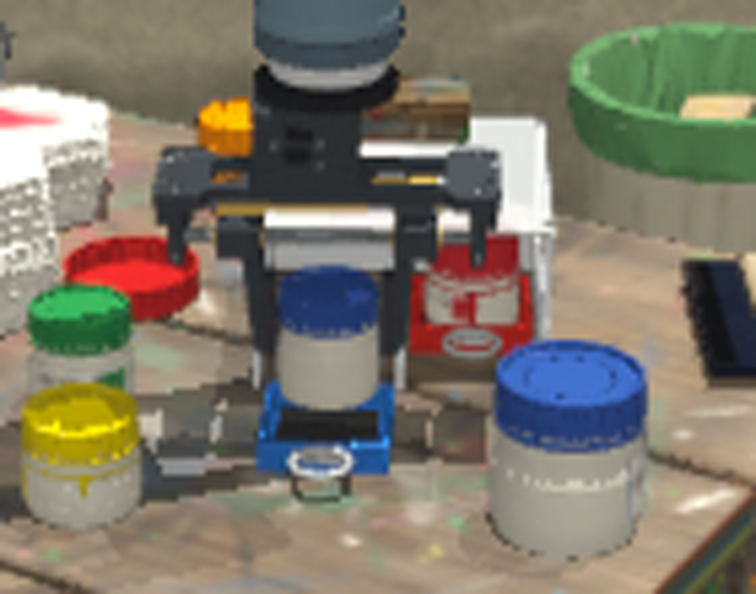

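View pics/w21.png

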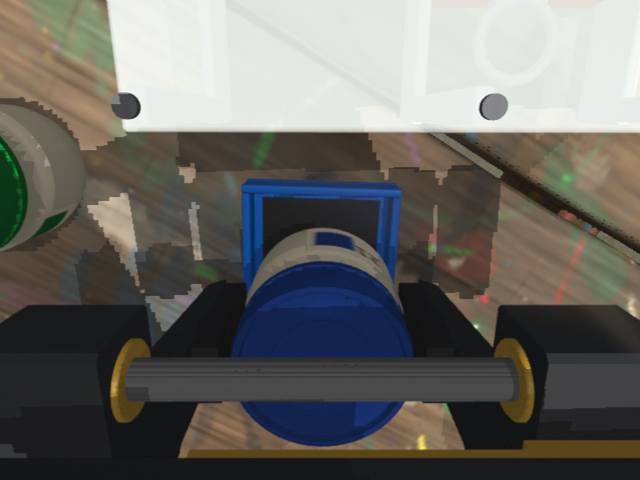

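Run:
```python
from h import *
im,d,T,k=load('w21')
l,r=onz(T,k,243,182.5,18),onz(T,k,401,186.5,18); print(l,r,np.linalg.norm(r-l)); m=(l+r)/2
e=(r-l)/np.linalg.norm(r-l); n=np.array([-e[1],e[0]]); print('tray c',m[:2]-38*n,e)
pose()
```

```text
[463.99437981 377.26306504  18.        ] [536.06818394 372.90954994  18.        ] 72.2051683427304
tray c [497.74012215 337.1554416 ] [ 0.99818068 -0.06029368  0.        ]
t 20.75 p [497.5 335.9  70.9] a -2.0 ydir [ 0.0023  0.001  -1.    ] F [-0.1 -0.  -0.6] gap 0.655 q [23. 26. 95.  0. 59. 25.]
```

Call:
carry_out --pt "0 1.0 0 0 0 0" --pt "0 0.8 0 0 0 0" --pt "0 0.6 0 0 0 0" --pt "0 0 0 0 0 0" --pt "0 0 0 0 0 0"

```text
time_s: 21.17
tcp_pos: [495.9, 335.1, 44.3]
orientation: [-0.492, 0.509, -0.508, 0.49]
force: [-0.7, 0.3, -1.6]
finger_gap: 0.652
```

Run:
```python
from h import *
p,a=pose(); im,d,T,k=grab('wrist','w22.png');p,a=pose()
```

```text
t 21.17 p [495.9 335.1  44.3] a -2.01 ydir [-1.9e-03 -8.0e-04 -1.0e+00] F [-0.7  0.3 -1.6] gap 0.652 q [23. 28. 96.  0. 57. 25.]
t 21.22 p [496.3 335.3  44.9] a -2.01 ydir [-9.e-04 -3.e-04 -1.e+00] F [ 0.5  0.4 -0.6] gap 0.659 q [23. 28. 95.  0. 57. 25.]
```

View pics/w22.png

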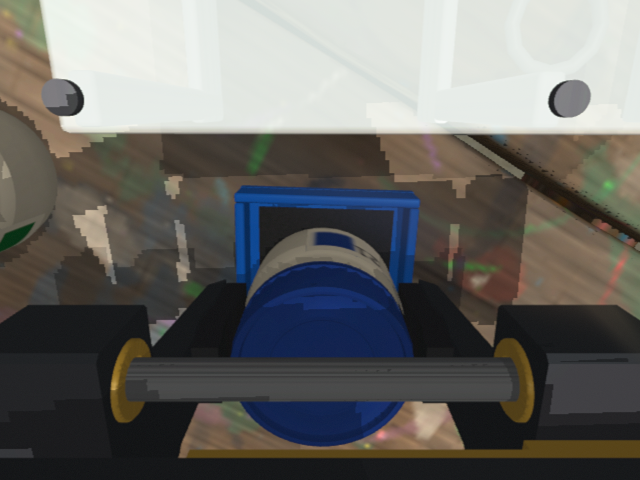

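Call:
carry_out --pt "-0.1 0.3 0.1 0 0 0" --pt "0 0.1 0 0 0 0" --pt "0 0 0 0 0 0" --pt "0 0 0 0 0 0"

```text
time_s: 21.55
tcp_pos: [497.7, 336.5, 41.5]
orientation: [0.491, -0.509, 0.509, -0.491]
force: [-0.5, 0.4, -1.1]
finger_gap: 0.653
```

Run:
```python
from h import *
p,a=pose(); im,d,T,k=grab('side','s23.png');p,a=pose()
cv2.imwrite('pics/s23c.png',cv2.resize(im[190:260,280:370],None,fx=8,fy=8,interpolation=2)[:,:,::-1]);
```

```text
t 21.55 p [497.7 336.5  41.5] a -2.0 ydir [ 1.e-04  0.e+00 -1.e+00] F [-0.5  0.4 -1.1] gap 0.653 q [23. 28. 95. -0. 56. 25.]
t 21.6 p [497.7 336.5  41.6] a -2.0 ydir [ 2.e-04  1.e-04 -1.e+00] F [ 0.4 -0.1 -1.2] gap 0.654 q [23. 28. 95.  0. 56. 25.]
```

View pics/s23c.png

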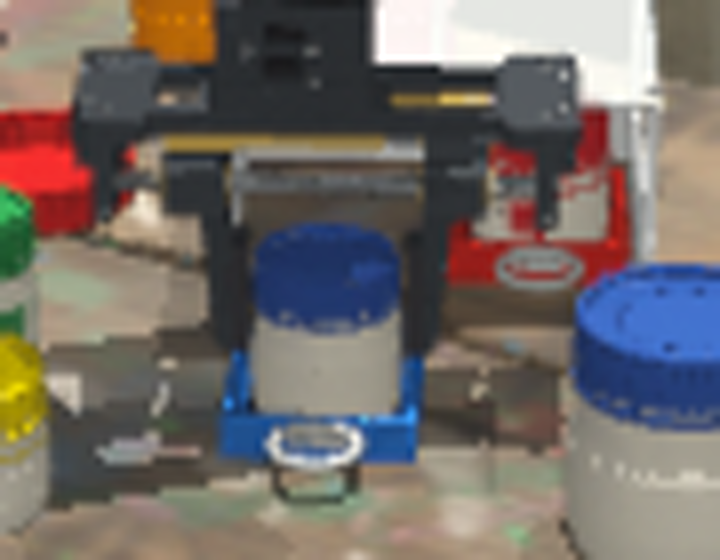

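Call:
carry_out --pt "0 0.1 0 0 0 0" --pt "0 0.1 0 0 0 0" --pt "0 0 0 0 0 0" --pt "0 0 0 0 0 0"

```text
time_s: 21.93
tcp_pos: [497.6, 336.4, 39.3]
orientation: [-0.491, 0.509, -0.509, 0.491]
force: [-0.1, -0.1, -1.3]
finger_gap: 0.658
```

Call:
carry_out --pt "0 0.05 0 0 0 0" --pt "0 0 0 0 0 0" --pt "0 0 0 0 0 0"

```text
time_s: 22.18
tcp_pos: [497.7, 336.5, 39.2]
orientation: [0.491, -0.509, 0.509, -0.491]
force: [-0.5, -1.6, 1.5]
finger_gap: 0.654
```

Call:
carry_out --pt "0 0 0 0 0 0" --pt "0 0 0 0 0 0" --pt "0 0 0 0 0 0" --pt "0 0 0 0 0 0" --pt "0 0 0 0 0 0" --claw 8.0

```text
time_s: 22.6
tcp_pos: [497.7, 336.5, 38.9]
orientation: [0.491, -0.509, 0.509, -0.491]
force: [-0.1, 0.6, -0.1]
finger_gap: 0.909
```

Call:
carry_out --pt "0 -0.5 0 0 0 0" --pt "0 -1.5 0 0 0 0" --pt "0 -2.5 0 0 0 0" --pt "0 -3.5 0 0 0 0" --pt "0 -4.0 0 0 0 0"

```text
time_s: 23.02
tcp_pos: [496.2, 335.8, 158.6]
orientation: [-0.492, 0.509, -0.508, 0.49]
force: [0.6, 0.7, -0.5]
finger_gap: 0.908
```

Call:
carry_out --pt "0 -4.0 0 0 0 0" --pt "2.0 -3.0 0 0 0 0" --pt "4.0 0 0 0 0 0" --pt "4.0 0 0 0 0 0" --pt "0 0 0 0 0 0"

```text
time_s: 23.43
tcp_pos: [494.4, 231.6, 230.0]
orientation: [0.491, -0.509, 0.51, -0.49]
force: [0.0, 0.7, 0.1]
finger_gap: 0.911
```

Call:
carry_out --pt "0 0 0 0 0 0" --pt "0 0 0 0 0 0"

```text
time_s: 23.6
tcp_pos: [494.3, 236.5, 229.3]
orientation: [-0.491, 0.509, -0.509, 0.491]
force: [0.4, -0.1, 0.0]
finger_gap: 0.909
```

Run:
```python
from h import *
p,a=pose()
im,d,T,k=grab('wrist','w24.png');im,d,T,k=grab('scene','c24.png');cv2.imwrite('pics/c24c.png',cv2.resize(im[170:350,180:420],None,fx=3.3,fy=3.3,interpolation=2)[:,:,::-1])
im,d,T,k=grab('side','s24.png');cv2.imwrite('pics/s24c.png',cv2.resize(im[160:340,180:440],None,fx=3,fy=3,interpolation=2)[:,:,::-1])
```

```text
t 23.6 p [494.3 236.5 229.3] a -2.06 ydir [ 6.e-04  6.e-04 -1.e+00] F [ 0.4 -0.1  0. ] gap 0.909 q [13.  8. 97.  0. 75. 15.]
```

View pics/w24.png

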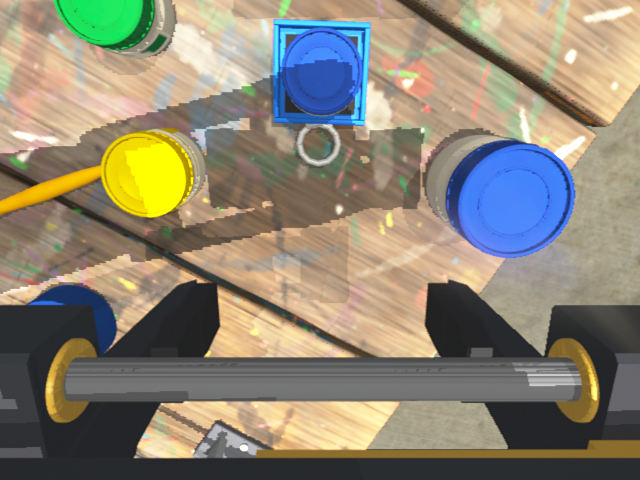

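View pics/s24c.png

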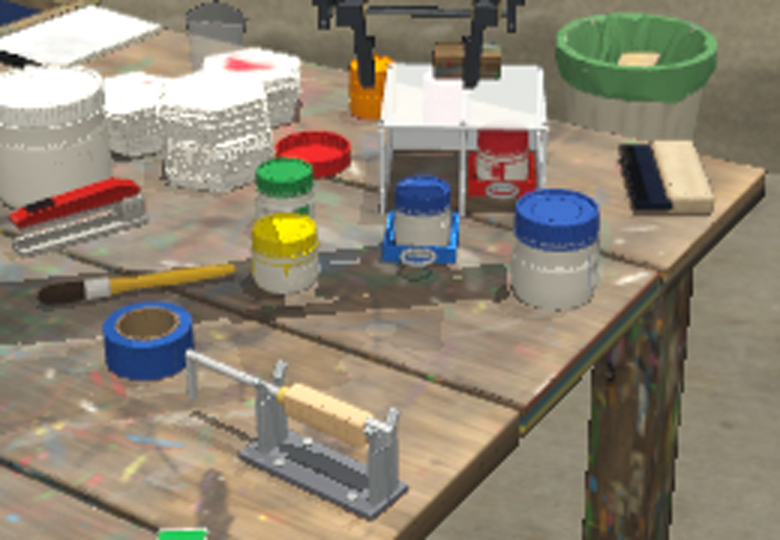

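View pics/c24c.png

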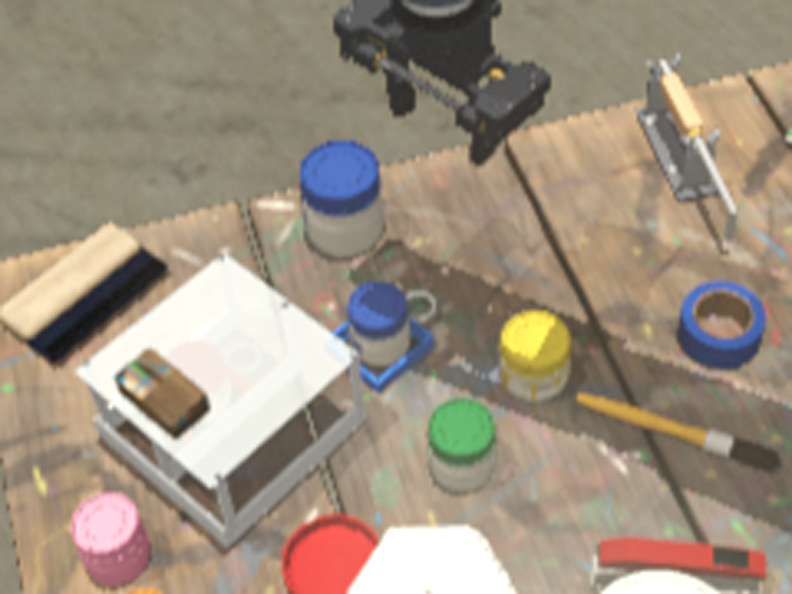

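Run:
```python
from h import *
for n0,n1,boxes in (('side0','s24',{'hook':(255,335,235,320),'green':(260,235,263,290)}),):
    a=load(n0)[0].astype(int);b=load(n1)[0].astype(int); print('hook diff',(abs(a-b).max(2)>40)[268:335,236:320].sum())
im,d,T,k=load('w24');P=cloud(d,T,k); print('lid z',P[72,322],P[55,322][2],P[100,322][2])
env.sign_off()
```

```text
hook diff 83
lid z [498.36092603 333.09150298  65.03031148] 65.21495307208522 65.44205254678576
the job is handed in; nothing more can be done
```

The job is done and handed in at about 23.8 s of the 72 s allowed; no verdict was reported.

- **Dragging the tray:** I took the hook from its cradle, lowered its tip into the blue tray's ring and checked in the picture that it was inside. I then pulled the tray straight out with the hook alone. Its rear edge is about 29 mm in front of the rack.
- **Returning the hook:** I laid it back at the pose it was taken from, to within about 0.5 mm. The last side view shows it seated in both forks. A before-and-after comparison of that area showed 83 changed pixels. I didn't trace the cause.
- **Placing the pot:** I set the smaller blue-lidded pot in the tray and let go only after it touched the floor. Its lid is level across three points at z ≈ 65. It should be 68; other wrist-camera depth readings also came out 2 to 3 mm low.
- **Checks that disagreed:** The tray ended turned about 2 to 3° from the rack. My camera estimates of its centre differed by 2 to 3 mm, so I placed the pot using the close wrist view.
- **Everything else:** The red tray and its pot, the green and yellow pots and the wood block look unmoved in the last pictures. The spatula was mostly outside those views, and nothing I did went near it. Force readings at the end of each move stayed under 5 N.

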